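# Free the boxed-in test coupon and seat it in the corner stop

### The job

Several flat test pieces, steel with a rubber pad bonded on top, lie packed against each other on the optical breadboard. Slide the broad rectangular coupon clear of the pieces packed against it without shifting them, then bring it to the L-shaped corner stop and push it gently but firmly home, so that it lies flat and square against all three locating buttons, and leave it there. Touch and push it slowly and by feel: never bear hard on it, neither down onto the board nor against the stop.

Things in the scene. Friction and masses are not known exactly. Their poses are not given: they have to be found in the camera images.
- breadboard: optical breadboard, a bright aluminium plate 300 x 450 x 12.7 mm with a 25 mm grid of small holes, on levelling feet, fixed. Origin under its centre, 30 mm below its flat top; its own x spans the 300 mm side, y the 450 mm side. It is screwed up to a different height at each start, its top 30 to 38 mm above the bench.
- coupon: rectangular coupon 50 x 80 mm, 9 mm of steel with 3 mm of black rubber bonded on top (2 mm inset all round), about 0.3 kg, loose, flat on the board. Origin at the centre of its underside; x along the 50 mm, y along the 80 mm. At the start the bar touches its +x long side, disc and hexagon its two short ends; only its -x long side, facing the robot, is free: no room to grip it or get behind it.
- bar: narrow bar 25 x 90 mm, 12 mm thick, steel with a rubber top, loose, its long side touching the coupon's +x long side. Origin at the centre of its underside, y along its length, parallel to the coupon's. Not to be shifted (4 mm at most).
- disc: round piece, 40 mm diameter, 12 mm thick, steel with a rubber top, loose, touching the middle of one short end of the coupon. Origin at the centre of its underside. Not to be shifted (4 mm at most).
- hexagon: hexagonal piece, 40 mm across flats, 12 mm thick, steel with a rubber top, loose, a flat touching the middle of the coupon's other short end. Origin at the centre of its underside. Not to be shifted (4 mm at most).
- corner_stop: L-shaped dark steel corner stop, 10 mm high, fixed on the breadboard's top. Origin on the board's top where the centre of the seated coupon belongs, the coupon's length along the stop's y, either way round. One arm of the L spans x 29 to 47 mm, y -49 to 67 mm, the other x -29 to 29 mm, y 49 to 67 mm; it is open to -x and -y: push the coupon home towards its +x and +y.
- coupon_top (a point): centre of the coupon's flat rubber top, 12 mm above its underside, level with its neighbours' tops. Shut fingertips pressed here with 8 to 12 N drag it along: rubber grips with a friction of 0.7 or more, steel slides on the board with 0.2 to 0.4. It hardly yields: touch it slower than 10 mm/s. Over 20 N between coupon and board (its weight included), or coupon and stop, is too hard.
- button_a (a point): nose of a round-nosed locating button on the long arm, 5.5 mm above the board, at x = 25, y = -28 mm of the corner stop; it faces the stop's -x and bears on the coupon's long side. A like one is at x = 25, y = 28 mm. The coupon is home when it is pressed on the buttons with about 5 N (at least 3 N).
- button_c (a point): nose of the round-nosed locating button on the short arm, 5.5 mm above the board, at x = 0, y = 40 mm of the corner stop; it faces the stop's -y and bears on the coupon's short end.
Mind the look-alikes: they are no part of the job. Leave any blue or green look-alike of the coupon alone.

How it is judged:
By the outcome, as a careful person would: the job done as asked, in the order asked, and still so for the second after the job is handed in, with the robot touching nothing.
It also fails if it takes over 72 s, if anything falls off the work surface, if the arm or the gripper's body presses on something with over 40 N, if the wrist force passes 120 N, or if a joint passes its speed limit or range.

### The arm

A 6-joint arm with a two-finger parallel gripper is mounted at the origin on the work surface. World frame = base frame: x ahead of the robot, y to its left, z up, the work surface at z = 0. Lengths are in m, angles in rad, forces in N, time in s.
With the tool pointing down it reaches from about 0.35 to 0.975 m from the base axis. Payload 4.9 kg.
Tool frame: the origin (TCP) lies on the centre line of the jaws, within the pads' length; the fingertips stand 8 mm ahead of it and the grasp point (between the pads) lies 11 mm behind it; z points along the fingers, y is the direction in which the jaws open and shut (so a half turn about z gives the same grasp; the last joint's range is limited). The gripper opens to 85 mm and grips with 20 to 120 N. Pads are 22 mm wide; open, the fingers measure 114 mm over their backs; the gripper's body (76 mm by 85 mm) begins 54 mm behind the grasp point. The pads swing forward as they close: fully open they stand 13 mm farther back than shut.
Start: joints at [-1.287, 0.053, 1.613, -0, 1.476, -0.119], TCP at [0.245, -0.575, 0.239] pointing down, gripper open.
Joint ranges: [-3.01, 3.01], [-1.01, 2.22], [0.06, 2.58], [-1.02, 4.17], [0.09, 2.62], [-3.14, 3.14]. Speed limits (rad/s): [2.57, 2.57, 3.14, 3.14, 3.14, 3.14].

### API

Orientations are given as a rotation vector (axis times angle).
In Python, from station import get_obs, get_image, calibration, finish_job gives the robot as it stands. The module is installed in compiled form; this text tells all that it offers.
- The arm moves only by the shell command python3 -m jog 'ROWS' [FORCE]. ROWS is JSON, a list of rows, each a list of 7 numbers: the shift along the tool's x, y, z in cm, then the turn, a rotation vector about the tool's x, y, z in rad, then the closure in counts, from 0 (fully open) to 255 (shut). In form: [[dx, dy, dz, ax, ay, az, jaw], ...]. A call has 1 to 8 rows; each row is the pose to reach, as a shift and turn from the pose measured when the call began, along the tool's axes at that moment; what a row does not reach only later rows make up. A row lasts 1/12 s, in which the tool goes at most 41.7 mm and 7.16 degrees, less where a joint would pass 70% of its speed; a pose out of reach is approached as far as the arm can. A call with a gripper value outside its range is refused whole. The fingers move at their own pace and stop on an object; FORCE is the grip in N (left out, the last holds). Time passes only in rows, so rows that repeat a pose let the fingers close. It gives the time, the measured TCP pose, the force and the opening at its end, in the units of the state.
- get_obs(): the state, without advancing time (a new reading comes with each control period).
- get_image(name): name is "scene" or "top" or "wrist"; returns the picture (480x640x3 uint8, red, green, blue); there is no depth.
- calibration(name): a dict with "vfov" (degrees; the focal length in pixels is half the picture's height over the tangent of half this angle, whatever the lens; pixels are square), "cx", "cy" (the principal point, pixels), "dist_coeffs" ([k1, k2, p1, p2, k3] as OpenCV has them; the pictures are not rectified), "R" (3x3) and "t" (3): a world point X has camera coordinates R X + t. Camera axes: x right, y down, z forward; pixel columns grow to the right and rows downward; lengths in m; the calibration is good to about 2 mm. A picture is of the moment at which its call begins: read the wrist's pose just before it. calibration takes no time and is no camera call; for the wrist camera it gives the pose at the moment of the call.
- finish_job(): hands the job in, once; it reports no verdict.
The state is a dict: "t": time; "q": joint angles; "dq": joint speeds; "effort": joint torques, N m; "tool_pos": TCP position; "tool_rot": TCP orientation; "contact_force": force on the tool from outside, world axes, zero at the start; "wrist_torque": the same for the moment, N m; "opening": finger opening in m.
Only numpy, scipy, OpenCV 4.12 (cv2) and the standard library are available. Lean on these libraries where they do the work, as an engineer would, in place of code of your own. Each camera call takes 0.05 s, during which the arm holds its last target. There are 200 camera calls.

## Working session

There is one attempt and no reset: what is moved stays moved. The work goes in short steps, Python scripts to look and compute and a shell command to move; the robot and the scene stay as the last step left them, time stands still between calls to the robot, and variables do not carry over. Pictures are saved under pics/ and viewed, about 8 in all and at most 12, crops included, and the job is handed in when it is done.

```bash
mkdir -p pics; cat > h.py <<'E'
import numpy as np,cv2
from station import *
def K(c):
    f=240/np.tan(np.radians(c["vfov"])/2)
    return np.array([[f,0,c["cx"]],[0,f,c["cy"]],[0,0,1.]]),np.array(c["dist_coeffs"],float)
def px2w(c,pts,z):
    k,d=K(c);R=np.array(c["R"]);t=np.array(c["t"])
    u=cv2.undistortPoints(np.array(pts,float).reshape(-1,1,2),k,d).reshape(-1,2)
    o=-R.T@t;r=np.c_[u,np.ones(len(u))]@R
    return o+r*((z-o[2])/r[:,2])[:,None]
def w2px(c,P):
    k,d=K(c);R=np.array(c["R"]);t=np.array(c["t"],float)
    return cv2.projectPoints(np.array(P,float).reshape(-1,1,3),cv2.Rodrigues(R)[0],t,k,d)[0].reshape(-1,2)
def rot(o): return cv2.Rodrigues(np.array(o["tool_rot"]))[0]
E
python3 - <<'E'
from h import *
o=get_obs();print(o);print(rot(o))
for n in("top","wrist","scene"):
    im=get_image(n);cv2.imwrite(f"pics/{n}0.png",im[:,:,::-1]);c=calibration(n);print(n,c)
a=[cv2.imread(f"pics/{n}0.png") for n in("wrist","scene")]
cv2.imwrite("pics/ws.png",cv2.resize(np.vstack(a),(400,600)))
E
```

```text
{'t': 0.0, 'q': array([-1.28703860e+00,  5.33672341e-02,  1.61428181e+00,  1.00513768e-05,
        1.47602534e+00, -1.18994429e-01]), 'dq': array([-0.0002327 , -0.00248531, -0.0011779 ,  0.00049451,  0.00054216,
        0.00121452]), 'effort': array([-1.88830505e-03, -3.93682981e+01, -3.70181465e+01, -3.01533046e-04,
        6.99072421e-03,  4.01683764e-06]), 'tool_pos': array([ 0.24480451, -0.57440061,  0.23806387]), 'tool_rot': array([-3.07607492e+00, -6.27957806e-01,  2.53251042e-04]), 'contact_force': array([-0.83179924, -0.1564863 ,  0.35067811]), 'wrist_torque': array([-0.02739075, -0.04544019,  0.0185902 ]), 'opening': 0.0856379190806547}
[[ 9.19986217e-01  3.91950293e-01 -5.73205348e-04]
 [ 3.91950627e-01 -9.19984076e-01  2.00128265e-03]
 [ 2.57063527e-04 -2.06582065e-03 -9.99997833e-01]]
top {'vfov': 49.233377218120616, 'cx': 320.8066314422973, 'cy': 238.724611620915, 'dist_coeffs': array([-0.01610177,  0.        ,  0.        ,  0.        ,  0.        ]), 'R': array([[-0.00987334, -0.99979066, -0.01792094],
       [-0.98912821,  0.01239459, -0.14653243],
       [ 0.14672388,  0.01627934, -0.98904352]]), 't': array([0.12472086, 0.49902801, 1.04211888])}
wrist {'vfov': 65.22601461919575, 'cx': 320.54506067613806, 'cy': 244.76673540403556, 'dist_coeffs': array([-0.01513936,  0.        ,  0.        ,  0.        ,  0.        ]), 'R': array([[ 0.39179023, -0.92004925, -0.00312923],
       [-0.86933823, -0.37130498,  0.32616506],
       [-0.30124982, -0.12506793, -0.94530765]]), 't': array([-0.62375774, -0.04149108,  0.38109777])}
scene {'vfov': 52.71950785505291, 'cx': 322.71653320997217, 'cy': 241.31489420769748, 'dist_coeffs': array([0.01900755, 0.        , 0.        , 0.        , 0.        ]), 'R': array([[-0.68364434,  0.72950057,  0.02143198],
       [ 0.45322229,  0.44738396, -0.77099751],
       [-0.57203144, -0.51737463, -0.63647743]]), 't': array([ 0.26654288, -0.20791457,  1.08645259])}
```

View pics/top0.png

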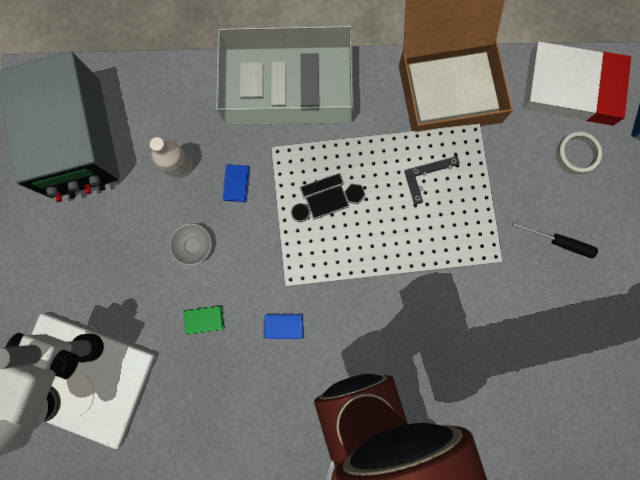

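Picture 1: the pack is at about (326,200) and the corner stop at about (430,175). Blue and green look-alikes lie on the bench. Next I'll enlarge it.

```bash
python3 - <<'E'
import cv2
im=cv2.imread("pics/top0.png")[140:240,280:480]
cv2.imwrite("pics/crop.png",cv2.resize(im,None,fx=4,fy=4,interpolation=cv2.INTER_CUBIC))
from h import *
c=calibration("top")
print(px2w(c,[(273,148),(480,125),(501,262),(286,285)],.034))
print(px2w(c,[(326,200),(430,175)],.044))
E
```

```text
[[ 0.69748052  0.21904288  0.034     ]
 [ 0.74169668 -0.22249604  0.034     ]
 [ 0.44818205 -0.24924044  0.034     ]
 [ 0.40617919  0.1913366   0.034     ]]
[[ 0.58048296  0.10745989  0.044     ]
 [ 0.6307328  -0.10962284  0.044     ]]
```

View pics/crop.png

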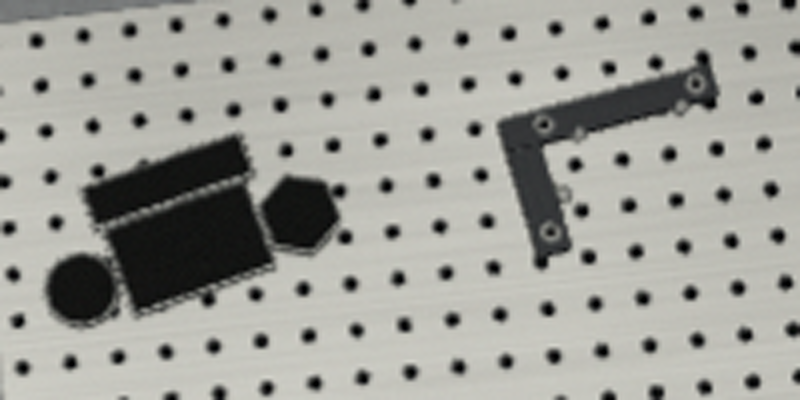

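Picture 2: the coupon's rubber corners are near crop pixels (107,235), (247,186), (272,262) and (138,312). The stop's outer corner is at (500,125), with its long arm running right to (710,65). I'll go above for a close wrist view.

```bash
for i in 1; do python3 -m jog '[[47.8,-42.1,-6,0,0,0,255],[47.8,-42.1,-6,0,0,0,255],[47.8,-42.1,-6,0,0,0,255],[47.8,-42.1,-6,0,0,0,255],[47.8,-42.1,-6,0,0,0,255],[47.8,-42.1,-6,0,0,0,255],[47.8,-42.1,-6,0,0,0,255],[47.8,-42.1,-6,0,0,0,255]]' 20; done
python3 -c "
from h import *
o=get_obs();print(rot(o));d=np.array([.52,0,.3])-o['tool_pos'];print(rot(o).T@d*100)"
```

```text
t: 0.82
tool_pos: [0.3882, -0.2735, 0.2704]
tool_rot: [-3.077, -0.627, 0.0]
contact_force: [0.6, -0.7, 0.6]
opening: 0.0
[[ 9.20200268e-01  3.91447743e-01 -3.62060753e-04]
 [ 3.91447807e-01 -9.20198954e-01  1.58076286e-03]
 [ 2.85618128e-04 -1.59634629e-03 -9.99998685e-01]]
[ 22.83156733 -20.01419709  -2.9232622 ]
```

```bash
python3 -m jog '[[22.8,-20,-3,0,0,0,255],[22.8,-20,-3,0,0,0,255],[22.8,-20,-3,0,0,0,255],[22.8,-20,-3,0,0,0,255],[22.8,-20,-3,0,0,0,255],[22.8,-20,-3,0,0,0,255],[22.8,-20,-3,0,0,0,255],[22.8,-20,-3,0,0,0,255]]'
python3 -m jog '[[0,0,0,0,0,0,255],[0,0,0,0,0,0,255],[0,0,0,0,0,0,255]]'
python3 -c "
from h import *
import json
o=get_obs();c=calibration('wrist');im=get_image('wrist')
cv2.imwrite('pics/w1.png',im[:,:,::-1]);np.save('c1.npy',c,allow_pickle=True);print(o['tool_pos'],o['contact_force'])"
```

```text
t: 1.48
tool_pos: [0.5209, 0.004, 0.3011]
tool_rot: [-3.074, -0.634, -0.002]
contact_force: [0.4, -0.6, 0.3]
opening: -0.0002
t: 1.73
tool_pos: [0.5205, 0.0035, 0.3007]
tool_rot: [-3.074, -0.633, -0.0]
contact_force: [0.5, 0.1, 0.4]
opening: -0.0002
[0.52047858 0.00347697 0.30067332] [0.46272233 0.09321948 0.38961354]
```

View pics/w1.png

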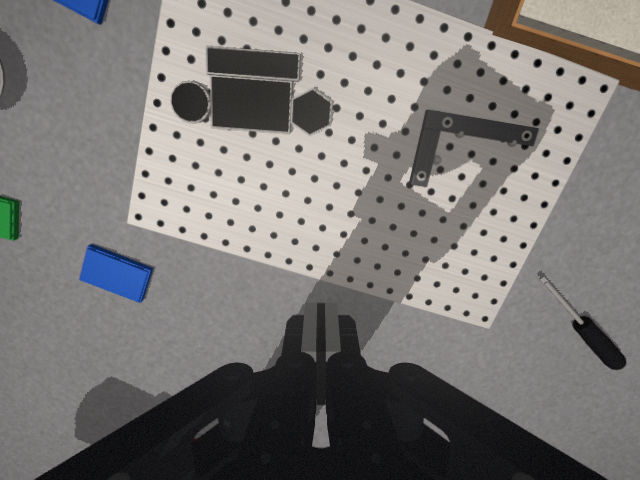

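Picture 3: the pack is at (170–335, 45–135), with the coupon centred at about (252,104). The stop's outer corner is at about (427,111), with arms to (538,130) and (418,186). I'll view enlarged crops for corner readings.

```bash
python3 - <<'E'
import cv2,numpy as np
im=cv2.imread("pics/w1.png")
f=lambda x,y:cv2.convertScaleAbs(cv2.resize(im[y:y+100,x:x+133],(800,600),interpolation=cv2.INTER_CUBIC),alpha=1.6)
cv2.imwrite("pics/w1b.png",cv2.resize(np.hstack([f(190,40)]),(800,600)))
cv2.imwrite("pics/w1c.png",f(408,95))
E
```

```text
(no output)
```

View pics/w1b.png

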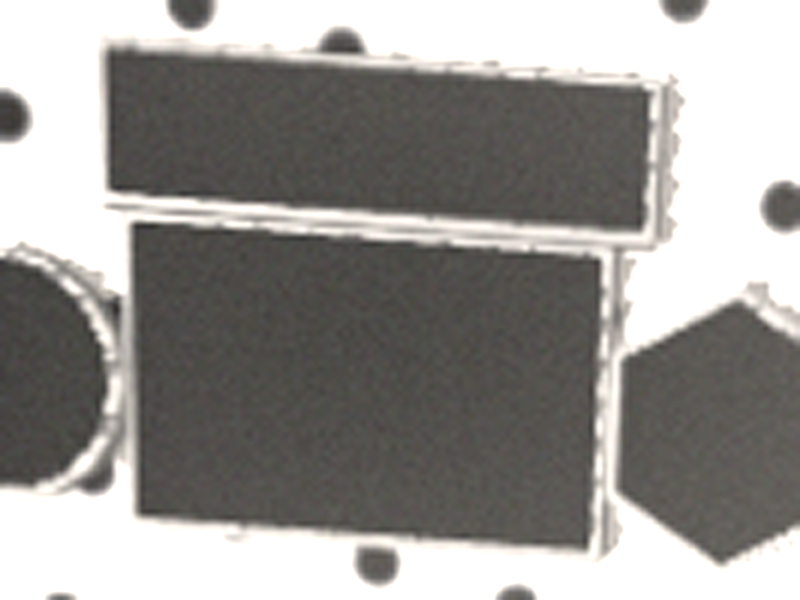

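View pics/w1c.png

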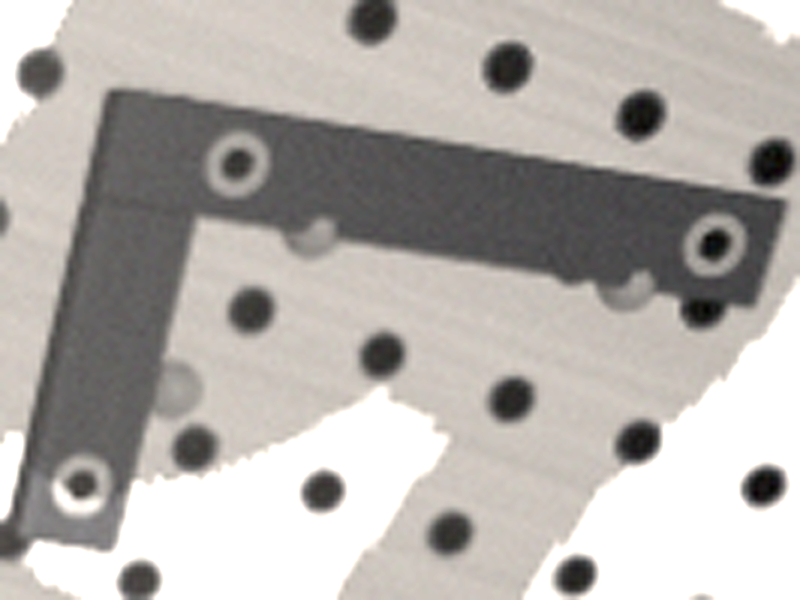

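Pictures 4 and 5 give the corners. Coupon rubber crop: (132,224), (605,256), (590,550), (137,514). Stop: (110,90), (787,201), (755,305), (195,212), (112,549), (17,538).

```bash
cat > fit.py <<'E'
from h import *
from scipy.optimize import least_squares
def fit(c,px,model,z):
    P=px2w(c,px,z)[:,:2]; m=np.array(model)
    f=lambda v:(np.c_[np.cos(v[2])*m[:,0]-np.sin(v[2])*m[:,1],np.sin(v[2])*m[:,0]+np.cos(v[2])*m[:,1]]*v[3]+v[:2]-P).ravel()
    s=least_squares(f,[*P.mean(0),.35,1.]);return s.x,np.abs(s.fun).max()*1e3
RUB=np.array([(23,38),(23,-38),(-23,-38),(-23,38)])/1e3
STOP=np.array([(47,67),(47,-49),(29,-49),(29,49),(-29,49),(-29,67)])/1e3
E
python3 - <<'E'
from fit import *
c=np.load('c1.npy',allow_pickle=True).item()
A=np.array([(132,224),(605,256),(590,550),(137,514)])/6.015+(190,40)
B=np.array([(110,90),(787,201),(755,305),(195,212),(112,549),(17,538)])/6.+(408,95)
for h in(.030,.034,.038):
    print(h,fit(c,A,RUB,h+.012),fit(c,B,STOP,h+.010))
ct=calibration("top")
print(fit(ct,np.array([(107,235),(247,186),(272,262),(138,312)])/4+(280,140),RUB,.046))
o=get_obs();print(o['tool_pos'],np.degrees(np.arctan2(rot(o)[1,0],rot(o)[0,0])))
E
```

```text
0.03 (array([0.58057033, 0.10493727, 0.33348771, 0.99120781]), np.float64(0.5991743963826845)) (array([ 0.6172282 , -0.13345287,  0.25710823,  0.99819989]), np.float64(1.0315775944758077))
0.034 (array([0.58075417, 0.10423861, 0.33348769, 0.98110227]), np.float64(0.5930663259158253)) (array([ 0.61703928, -0.13172989,  0.25710823,  0.98807472]), np.float64(1.0211138619319327))
0.038 (array([0.58093802, 0.10353996, 0.33348767, 0.9709967 ]), np.float64(0.5869580101836025)) (array([ 0.61685036, -0.13000691,  0.25710823,  0.97794954]), np.float64(1.010650116785472))
(array([0.57543695, 0.1038608 , 0.33795674, 0.97658851]), np.float64(1.8631435258337214))
[0.52039658 0.00300279 0.30066166] 23.22724133302071
```

```bash
python3 -m jog '[[9.5,-7.0,16,0,0,0.07,255],[9.5,-7.0,16,0,0,0.07,255],[9.5,-7.0,16,0,0,0.07,255],[9.5,-7.0,16,0,0,0.07,255],[9.5,-7.0,22,0,0,0.07,255],[9.5,-7.0,22,0,0,0.07,255],[9.5,-7.0,22,0,0,0.07,255],[9.5,-7.0,22,0,0,0.07,255]]' >/dev/null
python3 -m jog '[[0,0,0,0,0,0,255],[0,0,0,0,0,0,255],[0,0,0,0,0,0,255]]'
python3 -c "
from fit import *
o=get_obs();c=calibration('wrist');im=get_image('wrist');np.save('c2.npy',c,allow_pickle=True)
cv2.imwrite('pics/w2.png',im[:,:,::-1]);print(o['tool_pos'],o['contact_force'],o['wrist_torque'])
R=rot(o);print(R,np.arctan2(R[1,0],R[0,0]));print(R.T@(np.array([.5806,.1046,.06])-o['tool_pos'])*100)"
```

```text
t: 2.7
tool_pos: [0.5791, 0.1034, 0.0807]
tool_rot: [-3.095, -0.52, 0.004]
contact_force: [-0.1, -0.3, -0.2]
opening: -0.0
[0.57911302 0.10337228 0.08066626] [-0.09018465 -0.33408092 -0.20645355] [-0.03205387  0.01000535 -0.01586959]
[[ 0.94509491  0.32678247 -0.00297141]
 [ 0.32678959 -0.94509422  0.00234066]
 [-0.00204338 -0.00318317 -0.99999285]] 0.3329053877472635
[ 0.18487756 -0.06086066  2.0664565 ]
```

View pics/w2.png

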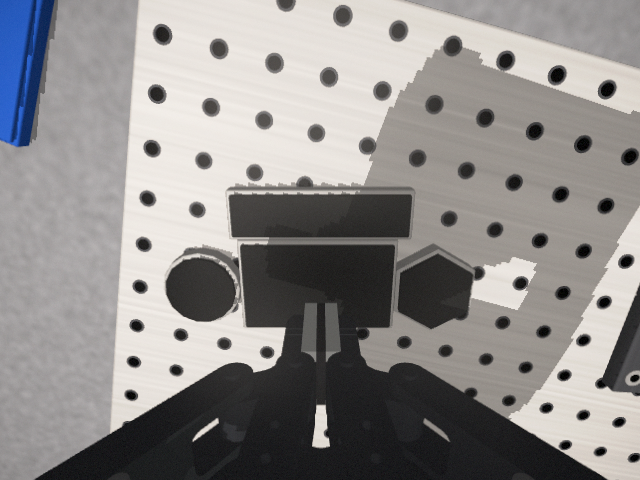

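Picture 6: coupon rubber corners are at (241,244), (394,245), (393,327) and (244,326). The fingertips are at (320,303), and the line-up looks right.

```bash
python3 -c "
from fit import *
c=np.load('c2.npy',allow_pickle=True).item()
for h in(.03,.034,.038):print(fit(c,[(241,244),(394,245),(393,327),(244,326)],RUB,h+.012))
o=get_obs();R=rot(o);print(o['tool_pos'])
print(w2px(c,[o['tool_pos']+R[:,2]*.008]))"
python3 -m jog '[[0.1,0,0.3,0,0,0,255],[0.1,0,0.6,0,0,0,255],[0.1,0,0.9,0,0,0,255],[0.1,0,1.2,0,0,0,255],[0.1,0,1.5,0,0,0,255],[0.1,0,1.7,0,0,0,255],[0.1,0,1.7,0,0,0,255],[0.1,0,1.7,0,0,0,255]]'
```

```text
(array([0.58113681, 0.10558412, 0.3312551 , 1.00210075]), np.float64(1.2787241207081608))
(array([0.58296575, 0.10616513, 0.33125503, 0.97881362]), np.float64(1.249012844972905))
(array([0.58479468, 0.10674614, 0.33125495, 0.95552631]), np.float64(1.219309318650913))
[0.57899489 0.10352878 0.08046907]
[[320.03811924 323.57384732]]
t: 3.42
tool_pos: [0.5797, 0.104, 0.063]
tool_rot: [-3.095, -0.521, 0.005]
contact_force: [-0.4, -0.2, -0.7]
opening: -0.0002
```

```bash
python3 -m jog '[[0.1,0,0.1,0,0,0,255],[0.2,0,0.2,0,0,0,255],[0.2,0,0.3,0,0,0,255],[0.2,0,0.4,0,0,0,255],[0.2,0,0.5,0,0,0,255],[0.2,0,0.6,0,0,0,255],[0.2,0,0.65,0,0,0,255],[0.2,0,0.7,0,0,0,255]]'
python3 -m jog '[[0,0,0.05,0,0,0,255],[0,0,0.1,0,0,0,255],[0,0,0.15,0,0,0,255],[0,0,0.2,0,0,0,255]]'
```

```text
t: 4.08
tool_pos: [0.5814, 0.1046, 0.0559]
tool_rot: [-3.095, -0.521, 0.006]
contact_force: [0.2, 0.3, -0.3]
opening: 0.0
t: 4.42
tool_pos: [0.5815, 0.1046, 0.0539]
tool_rot: [-3.095, -0.521, 0.005]
contact_force: [-0.3, -0.7, -0.1]
opening: -0.0
```

```bash
python3 -m jog '[[0,0,0.03,0,0,0,255],[0,0,0.06,0,0,0,255]]'|grep -E "pos|force"; python3 -m jog '[[0,0,0.03,0,0,0,255],[0,0,0.06,0,0,0,255]]'|grep -E "pos|force"
```

```text
tool_pos: [0.5815, 0.1046, 0.0533]
contact_force: [-0.0, -0.8, 0.5]
tool_pos: [0.5815, 0.1046, 0.0527]
contact_force: [-0.6, 0.3, 0.4]
```

```bash
python3 -m jog '[[0,0,0.03,0,0,0,255],[0,0,0.06,0,0,0,255]]'|grep -E "pos|force"; python3 -m jog '[[0,0,0.03,0,0,0,255],[0,0,0.06,0,0,0,255]]'|grep -E "pos|force"
```

```text
tool_pos: [0.5814, 0.1046, 0.052]
contact_force: [0.2, 0.6, -0.2]
tool_pos: [0.5815, 0.1046, 0.0514]
contact_force: [-0.2, -0.1, 0.8]
```

```bash
python3 -m jog '[[0,0,0.03,0,0,0,255],[0,0,0.06,0,0,0,255]]'|grep -E "pos|force"
```

```text
tool_pos: [0.5815, 0.1046, 0.0509]
contact_force: [-1.3, 0.6, 2.6]
```

```bash
python3 -m jog '[[0,0,0.03,0,0,0,255],[0,0,0.05,0,0,0,255]]'|grep -E "pos|force"
```

```text
tool_pos: [0.5815, 0.1046, 0.0509]
contact_force: [-3.0, 0.0, 5.1]
```

```bash
python3 -m jog '[[0,0,0.03,0,0,0,255],[0,0,0.05,0,0,0,255]]'|grep -E "pos|force"
```

```text
tool_pos: [0.5815, 0.1046, 0.0509]
contact_force: [-3.4, -0.2, 6.5]
```

```bash
python3 -m jog '[[0,0,0.05,0,0,0,255],[-0.03,0,0.08,0,0,0,255],[-0.08,0,0.08,0,0,0,255],[-0.15,0,0.08,0,0,0,255]]'|grep -E "pos|force"
```

```text
tool_pos: [0.5813, 0.1044, 0.0509]
contact_force: [2.1, 1.4, 2.9]
```

```bash
python3 -m jog '[[-0.05,0,0.08,0,0,0,255],[-0.1,0,0.08,0,0,0,255],[-0.15,0,0.08,0,0,0,255],[-0.2,0,0.08,0,0,0,255],[-0.25,0,0.08,0,0,0,255],[-0.3,0,0.08,0,0,0,255]]'|grep -E "pos|force"
```

```text
tool_pos: [0.5794, 0.1035, 0.0509]
contact_force: [2.8, 1.5, 5.2]
```

```bash
python3 -m jog '[[0,0,0.06,0,0,0,255],[-0.05,0,0.12,0,0,0,255],[-0.1,0,0.13,0,0,0,255],[-0.15,0,0.13,0,0,0,255],[-0.2,0,0.13,0,0,0,255],[-0.25,0,0.13,0,0,0,255],[-0.3,0,0.13,0,0,0,255],[-0.4,0,0.13,0,0,0,255]]'|grep -E "pos|force"
python3 -c "
from h import *
im=get_image('wrist')
cv2.imwrite('pics/w3.png',im[:,:,::-1])"
```

```text
tool_pos: [0.5772, 0.1023, 0.0509]
contact_force: [2.9, 1.5, 6.5]
```

View pics/w3.png

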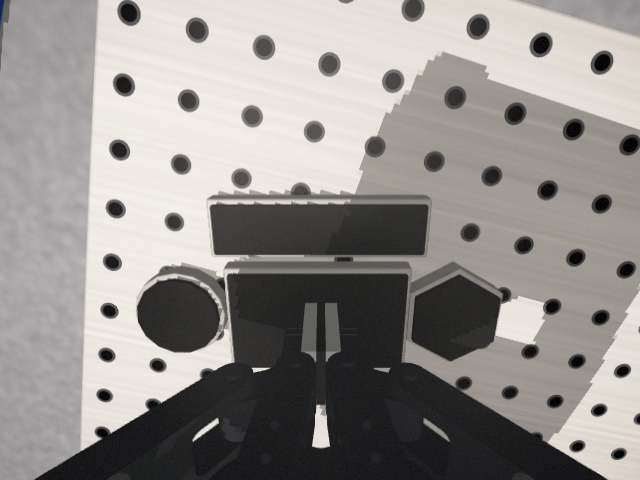

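Picture 7: a gap has opened between bar and coupon, so the coupon is moving with the fingertips. I'll carry on with the drag.

```bash
python3 -m jog '[[-0.1,0,0.1,0,0,0,255],[-0.2,0,0.15,0,0,0,255],[-0.3,0,0.15,0,0,0,255],[-0.4,0,0.15,0,0,0,255],[-0.5,0,0.15,0,0,0,255],[-0.6,0,0.15,0,0,0,255],[-0.7,0,0.15,0,0,0,255],[-0.8,0,0.15,0,0,0,255]]'|grep -E "pos|force"
python3 -m jog '[[-0.15,0,0.13,0,0,0,255],[-0.3,0,0.15,0,0,0,255],[-0.4,0,0.15,0,0,0,255],[-0.5,0,0.15,0,0,0,255],[-0.6,0,0.15,0,0,0,255],[-0.7,0,0.15,0,0,0,255],[-0.8,0,0.15,0,0,0,255],[-0.9,0,0.15,0,0,0,255]]'|grep -E "pos|rot|force"
```

```text
tool_pos: [0.5712, 0.0997, 0.0509]
contact_force: [2.0, 1.7, 6.9]
tool_pos: [0.5645, 0.0968, 0.0509]
tool_rot: [-3.097, -0.521, -0.021]
contact_force: [2.1, 1.3, 7.6]
```

```bash
python3 -m jog '[[-0.15,0,0.12,0,0,0,255],[-0.3,0,0.13,0,0,0,255],[-0.4,0,0.13,0,0,0,255],[-0.5,0,0.13,0,0,0,255],[-0.6,0,0.13,0,0,0,255],[-0.7,0,0.13,0,0,0,255],[-0.8,0,0.13,0,0,0,255],[-0.9,0,0.13,0,0,0,255]]'|grep -E "pos|force"
python3 -m jog '[[-0.15,0,0.12,0,0,0,255],[-0.3,0,0.13,0,0,0,255],[-0.4,0,0.13,0,0,0,255],[-0.5,0,0.13,0,0,0,255],[-0.6,0,0.13,0,0,0,255],[-0.7,0,0.13,0,0,0,255],[-0.8,0,0.13,0,0,0,255],[-0.9,0,0.13,0,0,0,255]]'|grep -E "pos|rot|force"
python3 -c "
from h import *
o=get_obs();print(rot(o),o['wrist_torque'])"
```

```text
tool_pos: [0.5577, 0.0938, 0.0509]
contact_force: [2.4, 1.3, 6.6]
tool_pos: [0.5509, 0.0909, 0.051]
tool_rot: [-3.097, -0.521, -0.034]
contact_force: [3.0, 1.0, 7.0]
[[ 0.94484656  0.32682675  0.02119559]
 [ 0.32681619 -0.94507921  0.00405813]
 [ 0.02135782  0.00309276 -0.99976711]] [ 0.1678618  -0.390267   -0.00260424]
```

```bash
python3 -m jog '[[-0.15,0,0.12,0,-0.005,0,255],[-0.3,0,0.12,0,-0.01,0,255],[-0.4,0,0.12,0,-0.015,0,255],[-0.5,0,0.12,0,-0.02,0,255],[-0.6,0,0.12,0,-0.02,0,255],[-0.7,0,0.12,0,-0.02,0,255],[-0.8,0,0.12,0,-0.02,0,255],[-0.9,0,0.12,0,-0.02,0,255]]'|grep -E "pos|rot|force"
python3 -m jog '[[-0.15,0,0.12,0,-0.01,0,255],[-0.3,0,0.13,0,-0.015,0,255],[-0.4,0,0.13,0,-0.015,0,255],[-0.5,0,0.13,0,-0.015,0,255],[-0.6,0,0.13,0,-0.015,0,255],[-0.7,0,0.13,0,-0.015,0,255],[-0.8,0,0.13,0,-0.015,0,255],[-0.9,0,0.13,0,-0.015,0,255]]'|grep -E "pos|rot|force"
python3 -c "
from h import *
o=get_obs();print(rot(o)[2],o['wrist_torque'])"
```

```text
tool_pos: [0.5439, 0.0879, 0.0509]
tool_rot: [3.095, 0.52, 0.009]
contact_force: [2.3, 1.4, 7.2]
tool_pos: [0.5371, 0.0849, 0.0509]
tool_rot: [3.092, 0.519, -0.008]
contact_force: [1.9, 1.4, 7.0]
[-0.00641498  0.0056026  -0.99996373] [ 0.1514074  -0.45780091 -0.02588054]
```

```bash
python3 -c "
from h import *
o=get_obs();c=calibration('wrist');np.save('c4.npy',c,allow_pickle=True)
im=get_image('wrist');cv2.imwrite('pics/w4.png',im[:,:,::-1])
im=get_image('top');cv2.imwrite('pics/t4.png',im[:,:,::-1])
c=np.load('c2.npy',allow_pickle=True).item();print(px2w(c,[(398,279),(398,313),(473,263),(432,328),(229,285),(165,289)],.043))"
```

```text
[[0.59894406 0.06948538 0.043     ]
 [0.58124733 0.06197911 0.043     ]
 [0.61897481 0.03797642 0.043     ]
 [0.57888197 0.04165894 0.043     ]
 [0.56800604 0.14837754 0.043     ]
 [0.55511944 0.17852225 0.043     ]]
```

View pics/w4.png

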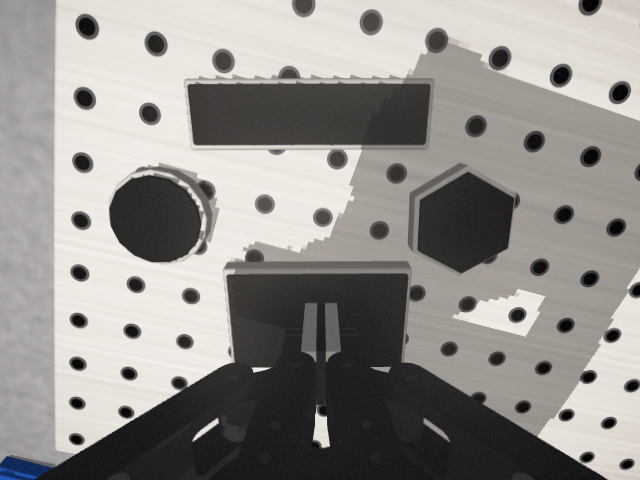

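Picture 8: the coupon has come along without slipping, at (230–408, 270–365), and bar, disc and hexagon look in place. I'll check them numerically in the fixed top camera.

```bash
python3 -c "
import cv2,numpy as np
a=cv2.imread('pics/t4.png')
b=cv2.resize(a[140:240,280:480],None,fx=4,fy=4,interpolation=cv2.INTER_CUBIC)
cv2.imwrite('pics/t4c.png',b)"
python3 - <<'E'
from fit import *
c=np.load('c4.npy',allow_pickle=True).item()
P=px2w(c,[(418,205),(466,171),(513,201),(508,250),(462,272),(415,245)],.043);print('hex',P.mean(0))
print('disc',px2w(c,[(109,217),(204,219),(155,174),(155,262)],.043).mean(0))
print('bar',px2w(c,[(189,84),(431,84),(427,145),(195,145)],.043).mean(0))
print('coupon front',px2w(c,[(227,273),(407,273)],.043))
c1=np.load('c1.npy',allow_pickle=True).item()
print('hex1?',np.array([.5806,.1046])+60*1e-3*np.array([np.sin(.333),-np.cos(.333)]),'disc1?',np.array([.5806,.1046])-60*1e-3*np.array([np.sin(.333),-np.cos(.333)]),'bar1',px2w(c1,np.array([(107,50),(650,87),(640,232),(110,192)])/6.015+(190,40),.043).mean(0))
E
```

```text
hex [0.59719618 0.04610243 0.043     ]
disc [0.56039318 0.16083572 0.043     ]
bar [0.6162704  0.11594354 0.043     ]
coupon front [[0.54712319 0.12884236 0.043     ]
 [0.57107915 0.05906918 0.043     ]]
hex1? [0.60021278 0.04789604] disc1? [0.56098722 0.16130396] bar1 [0.61599993 0.11578212 0.043     ]
```

View pics/t4c.png

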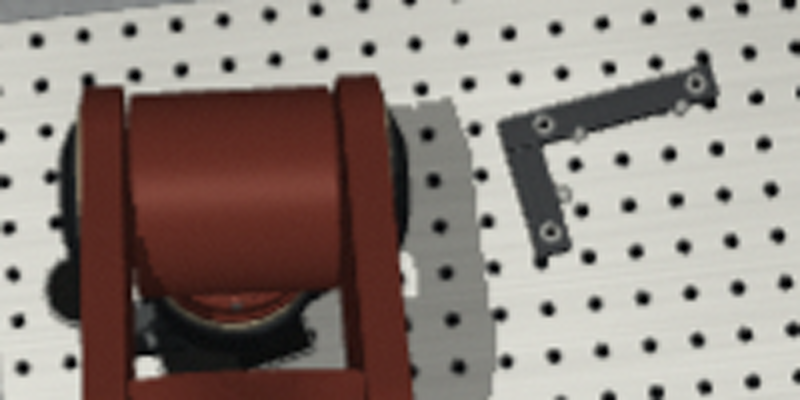

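Picture 9: the arm hides the pieces in the top view. I'll compare the hexagon in the wrist views instead, which needs no further picture.

```bash
python3 - <<'E'
from fit import *
c1=np.load('c1.npy',allow_pickle=True).item();c4=np.load('c4.npy',allow_pickle=True).item();c2=np.load('c2.npy',allow_pickle=True).item()
print(px2w(c1,np.array([(742,298),(722,562)])/6.015+(190,40),.043).mean(0))
print(px2w(c4,[(466,171),(462,272)],.043).mean(0))
# warp w1,w2,w4 to common board-top plan (z=.043) around the hexagon/coupon area, side by side, 0.5mm/px
g=np.stack(np.meshgrid(np.arange(.65,.53,-.0005),np.arange(.19,.02,-.0005),indexing='ij'),-1)
P=np.c_[g.reshape(-1,2),np.full(g[...,0].size,.043)]
out=[]
for n,c in(('w1',c1),('w2',c2),('w4',c4)):
    m=w2px(c,P).reshape(*g.shape).astype(np.float32)
    i=cv2.convertScaleAbs(cv2.remap(cv2.imread(f'pics/{n}.png'),m[...,0],m[...,1],cv2.INTER_LINEAR),alpha=1.6);out.append(i)
s=np.array(out);print(s.shape)
cv2.imwrite('pics/cmp.png',cv2.resize(np.vstack([np.hstack(out[:2]),np.hstack([out[2],(out[0]//2+out[2]//2)])]),(800,565)))
E
```

```text
[0.59791228 0.0473497  0.043     ]
[0.59768618 0.04624631 0.043     ]
(3, 240, 340, 3)
```

View pics/cmp.png

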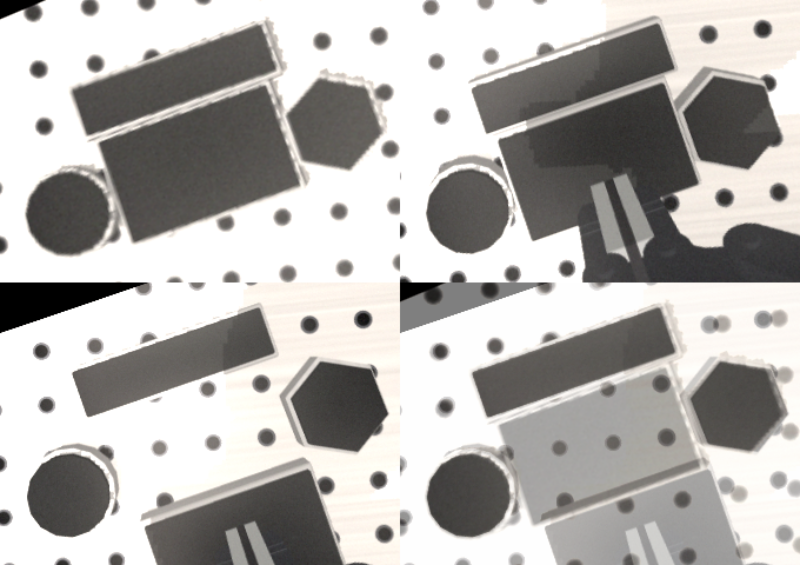

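Picture 10: the bar, disc and hexagon overlap their old outlines to about 1 mm. I'll carry on pulling clear.

```bash
cat > go.py <<'E'
import sys
from h import *
S=np.array([.6171,-.1325]);a=.257
def st(p):
    d=np.array(p)[:2]-S;return np.array([np.cos(a)*d[0]+np.sin(a)*d[1],-np.sin(a)*d[0]+np.cos(a)*d[1]])*1e3
if __name__=="__main__":
    o=get_obs();R=rot(o);print('t %.1f'%o['t'],'stopframe mm',st(o['tool_pos']).round(1),'yaw',round(np.arctan2(R[1,0],R[0,0]),3),'tilt',R[2,:2].round(3),'F',o['contact_force'].round(1),'z',o['tool_pos'][2].round(4))
    for w in sys.argv[1:]:
        x,y=map(float,w.split(','));p=S+np.array([np.cos(a)*x-np.sin(a)*y,np.sin(a)*x+np.cos(a)*y])/1e3
        print(w,'tool cm',(R.T@(np.r_[p,o['tool_pos'][2]]-o['tool_pos'])*100).round(2))
E
python3 -m jog '[[-0.15,-0.02,0.12,0,0,0,255],[-0.35,-0.05,0.13,0,0,0,255],[-0.5,-0.07,0.14,0,0,0,255],[-0.7,-0.09,0.14,0,0,0,255],[-0.85,-0.11,0.14,0,0,0,255],[-1.0,-0.13,0.14,0,0,0,255],[-1.15,-0.15,0.14,0,0,0,255],[-1.3,-0.17,0.14,0,0,0,255]]'|grep -E "pos|force"
python3 -m jog '[[-0.15,0,0.12,0,-0.005,0,255],[-0.35,0,0.13,0,-0.005,0,255],[-0.5,0,0.14,0,-0.005,0,255],[-0.7,0,0.14,0,-0.005,0,255],[-0.85,0,0.14,0,-0.005,0,255],[-1.0,0,0.14,0,-0.005,0,255],[-1.15,0,0.14,0,-0.005,0,255],[-1.3,0,0.14,0,-0.005,0,255]]'|grep -E "pos|force"
python3 go.py -- -65,150 -65,100 2>&1 | grep -v "^--" ; python3 go.py="" 2>/dev/null; true
```

```text
tool_pos: [0.5256, 0.082, 0.0509]
contact_force: [3.0, -0.1, 6.6]
tool_pos: [0.515, 0.0776, 0.0509]
contact_force: [1.9, 0.5, 6.7]
t 12.6 stopframe mm [-45.4 229.2] yaw 0.333 tilt [-0.005  0.009] F [1.9 0.5 6.7] z 0.0509
Traceback (most recent call last):
  File "go.py", line 9, in <module>
    x,y=map(float,w.split(','));p=S+np.array([np.cos(a)*x-np.sin(a)*y,np.sin(a)*x+np.cos(a)*y])/1e3
    ^^^
ValueError: could not convert string to float: '--'
```

```bash
python3 -m jog '[[-0.06,0.2,0.12,0.005,0,0,255],[-0.12,0.45,0.13,0.01,0,0,255],[-0.18,0.7,0.14,0.01,0,0,255],[-0.25,0.95,0.14,0.01,0,0,255],[-0.32,1.2,0.14,0.01,0,0,255],[-0.38,1.4,0.14,0.01,0,0,255],[-0.45,1.6,0.14,0.01,0,0,255],[-0.5,1.8,0.14,0.01,0,0,255]]'|grep -E "pos|force"
python3 -m jog '[[-0.06,0.2,0.12,0.005,0,0,255],[-0.12,0.45,0.13,0.01,0,0,255],[-0.18,0.7,0.14,0.01,0,0,255],[-0.25,0.95,0.14,0.01,0,0,255],[-0.32,1.2,0.14,0.01,0,0,255],[-0.38,1.4,0.14,0.01,0,0,255],[-0.45,1.6,0.14,0.01,0,0,255],[-0.5,1.8,0.14,0.01,0,0,255]]'|grep -E "pos|force"
python3 go.py
```

```text
tool_pos: [0.5169, 0.0594, 0.0509]
contact_force: [-0.1, 2.9, 7.8]
tool_pos: [0.5191, 0.0411, 0.0509]
contact_force: [0.3, 2.6, 10.2]
t 13.9 stopframe mm [-50.6 192.8] yaw 0.332 tilt [-0.    -0.012] F [ 0.3  2.6 10.2] z 0.0509
```

```bash
python3 -m jog '[[-0.06,0.25,0.10,0,0,0.01,255],[-0.12,0.5,0.12,0,0,0.02,255],[-0.18,0.8,0.12,0,0,0.02,255],[-0.25,1.05,0.12,0,0,0.02,255],[-0.32,1.3,0.12,0,0,0.02,255],[-0.38,1.6,0.12,0,0,0.02,255],[-0.45,1.85,0.12,0,0,0.02,255],[-0.5,2.1,0.12,0,0,0.02,255]]'|grep -E "pos|force"
python3 -m jog '[[-0.06,0.25,0.10,0,0,0.01,255],[-0.12,0.5,0.12,0,0,0.02,255],[-0.18,0.8,0.12,0,0,0.02,255],[-0.25,1.05,0.12,0,0,0.02,255],[-0.32,1.3,0.12,0,0,0.02,255],[-0.38,1.6,0.12,0,0,0.02,255],[-0.45,1.85,0.12,0,0,0.02,255],[-0.5,2.1,0.12,0,0,0.02,255]]'|grep -E "pos|force"
python3 -m jog '[[-0.06,0.25,0.10,0,0,0.01,255],[-0.12,0.5,0.12,0,0,0.02,255],[-0.18,0.8,0.12,0,0,0.02,255],[-0.25,1.05,0.12,0,0,0.02,255],[-0.32,1.3,0.12,0,0,0.02,255],[-0.38,1.6,0.12,0,0,0.02,255],[-0.45,1.85,0.12,0,0,0.02,255],[-0.5,2.1,0.12,0,0,0.02,255]]'|grep -E "pos|force"
python3 go.py
```

```text
tool_pos: [0.5222, 0.0199, 0.0509]
contact_force: [-0.2, 3.1, 10.0]
tool_pos: [0.5249, -0.0012, 0.0509]
contact_force: [-0.9, 3.6, 10.4]
tool_pos: [0.5272, -0.0225, 0.0509]
contact_force: [-0.8, 3.0, 9.9]
t 15.9 stopframe mm [-59.  129.2] yaw 0.272 tilt [ 0.005 -0.014] F [-0.8  3.   9.9] z 0.0509
```

```bash
python3 -m jog '[[-0.1,0.25,0.10,0,0,0.01,255],[-0.2,0.5,0.12,0,0,0.015,255],[-0.3,0.8,0.12,0,0,0.015,255],[-0.4,1.05,0.12,0,0,0.015,255],[-0.5,1.3,0.12,0,0,0.015,255],[-0.6,1.6,0.12,0,0,0.015,255],[-0.7,1.85,0.12,0,0,0.015,255],[-0.8,2.1,0.12,0,0,0.015,255]]'|grep -E "pos|force"
python3 -m jog '[[-0.0,0.3,0.10,0,0,0,255],[-0,0.6,0.12,0,0,0,255],[-0,0.9,0.12,0,0,0,255],[-0,1.2,0.12,0,0,0,255],[-0,1.5,0.12,0,0,0,255],[-0,1.8,0.12,0,0,0,255],[0,2.1,0.12,0,0,0,255],[0,2.4,0.12,0,0,0,255]]'|grep -E "pos|force"
python3 go.py
```

```text
tool_pos: [0.5263, -0.0447, 0.0509]
contact_force: [-0.0, 3.5, 9.4]
tool_pos: [0.5332, -0.0676, 0.0508]
contact_force: [-1.1, 3.1, 11.5]
t 17.2 stopframe mm [-64.7  84.1] yaw 0.256 tilt [ 0.009 -0.015] F [-1.1  3.1 11.5] z 0.0508
```

```bash
python3 -m jog '[[-0.03,0.3,0.08,-0.003,0,0,255],[-0.06,0.6,0.1,-0.005,-0.005,0,255],[-0.09,0.9,0.1,-0.005,-0.005,0,255],[-0.12,1.2,0.1,-0.005,-0.005,0,255],[-0.15,1.5,0.1,-0.005,-0.005,0,255],[-0.18,1.8,0.1,-0.005,-0.005,0,255],[-0.2,2.1,0.1,-0.005,-0.005,0,255],[-0.2,2.4,0.1,-0.005,-0.005,0,255]]'|grep -E "force"
python3 -m jog '[[0,0.3,0.08,-0.003,0,0,255],[0,0.6,0.1,-0.005,-0.005,0,255],[0,0.9,0.1,-0.005,-0.005,0,255],[0,1.2,0.1,-0.005,-0.005,0,255],[0,1.5,0.1,-0.005,-0.005,0,255],[0,1.8,0.1,-0.005,-0.005,0,255],[0,2.1,0.1,-0.005,-0.005,0,255],[0,2.4,0.1,-0.005,-0.005,0,255]]'|grep -E "force"
python3 -m jog '[[0,0.3,0.08,-0.003,0,0,255],[0,0.6,0.1,-0.005,-0.005,0,255],[0,0.9,0.1,-0.005,-0.005,0,255],[0,1.2,0.1,-0.005,-0.005,0,255],[0,1.5,0.1,-0.005,-0.005,0,255],[0,1.8,0.1,-0.005,-0.005,0,255],[0,2.1,0.1,-0.005,-0.005,0,255],[0,2.4,0.1,-0.005,-0.005,0,255]]'|grep -E "force"
python3 go.py
```

```text
contact_force: [-1.3, 3.6, 11.0]
contact_force: [-0.5, 3.7, 10.0]
contact_force: [-1.3, 2.9, 10.2]
t 19.2 stopframe mm [-64.8  12.3] yaw 0.256 tilt [-0.003 -0.002] F [-1.3  2.9 10.2] z 0.0509
```

```bash
python3 -m jog '[[0,0.3,0.08,0,0,0,255],[0,0.6,0.1,0,0,0,255],[0,0.9,0.1,0,0,0,255],[0,1.2,0.1,0,0,0,255],[0,1.6,0.1,0,0,0,255],[0,2.0,0.1,0,0,0,255],[0,2.3,0.1,0,0,0,255],[0,2.6,0.1,0,0,0,255]]'|grep -E "force"
python3 -m jog '[[0.1,0.1,0.08,0,0,0,255],[0.25,0.1,0.1,0,0,0,255],[0.45,0.1,0.1,0,0,0,255],[0.7,0.1,0.1,0,0,0,255],[0.95,0.1,0.1,0,0,0,255],[1.2,0.1,0.1,0,0,0,255],[1.45,0.1,0.1,0,0,0,255],[1.7,0.1,0.1,0,0,0,255]]'|grep -E "force"
python3 go.py
python3 -c "
from h import *
o=get_obs();c=calibration('wrist');im=get_image('wrist');np.save('c5.npy',c,allow_pickle=True);cv2.imwrite('pics/w5.png',im[:,:,::-1])"
```

```text
contact_force: [-0.5, 3.2, 9.7]
contact_force: [-2.7, -1.1, 10.4]
t 20.6 stopframe mm [-47.8 -15.4] yaw 0.256 tilt [-0.004 -0.002] F [-2.7 -1.1 10.4] z 0.0509
```

View pics/w5.png

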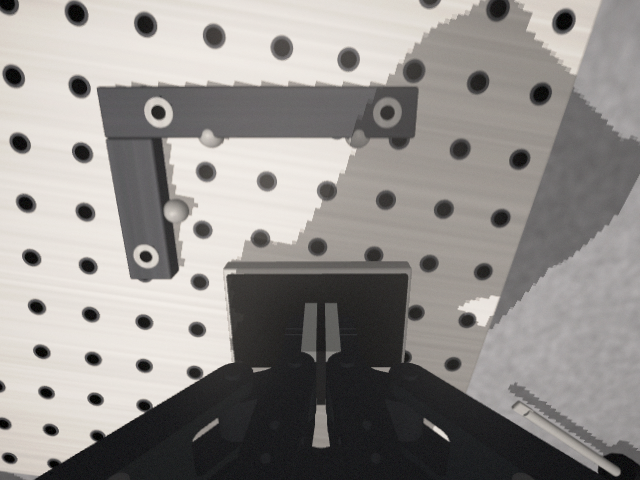

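Picture 11: the coupon is square in front of the stop. Its front edge is at about y=268, and buttons are at (211,138), (357,138) and (177,211). I'll refit the stop from here.

```bash
python3 - <<'E'
from fit import *
import go
c=np.load('c5.npy',allow_pickle=True).item()
print(fit(c,[(97,88),(418,86),(416,136),(155,138),(171,277),(131,278)],STOP,.041))
P=px2w(c,[(226,274),(410,273)],.043);d=P[0]-P[1]
y=np.arctan2(-d[0],d[1]);m=P.mean(0)[:2]-.023*np.array([np.cos(y),np.sin(y)])
print('coupon',m,y,np.linalg.norm(d),get_obs()['tool_pos'],go.st(m))
# button balls a,b,c centres at z~.0365
print([go.st(p) for p in px2w(c,[(211,138),(357,138),(177,211)],.0365)])
E
```

```text
(array([ 0.61857279, -0.13387766,  0.25474676,  0.98226853]), np.float64(0.9050908538195679))
coupon [ 0.57509112 -0.15842033] 0.2631922968192912 0.07548990996079893 [ 0.57522169 -0.15942529  0.0509054 ] [-47.21761138 -14.39119741]
[array([29.04675797, 26.31362219]), array([ 28.95337605, -29.22358255]), array([ 0.51519512, 42.90805087])]
```

```bash
python3 -m jog '[[0.2,0,0.08,0,0,0,255],[0.45,0,0.1,0,0,0,255],[0.7,0,0.1,0,0,0,255],[0.95,0,0.1,0,0,0,255],[1.2,0,0.1,0,0,0,255],[1.45,0,0.1,0,0,0,255],[1.7,0,0.1,0,0,0,255],[1.95,0,0.1,0,0,0,255]]'|grep -E "force"
python3 -m jog '[[0.2,0,0.08,0,0,0,255],[0.45,0,0.1,0,0,0,255],[0.7,0,0.1,0,0,0,255],[0.95,0,0.1,0,0,0,255],[1.2,0,0.1,0,0,0,255],[1.45,0,0.1,0,0,0,255],[1.7,0,0.1,0,0,0,255],[1.8,0,0.1,0,0,0,255]]'|grep -E "force"
python3 go.py
```

```text
contact_force: [-3.5, -1.3, 10.2]
contact_force: [-3.3, -0.6, 9.9]
t 21.9 stopframe mm [-10.4 -16.9] yaw 0.257 tilt [-0.006  0.001] F [-3.3 -0.6  9.9] z 0.0509
```

```bash
python3 -m jog '[[0.1,-0.15,0.08,0,0,0,255],[0.2,-0.3,0.1,0,0,0,255],[0.3,-0.45,0.1,0,0,0,255],[0.4,-0.6,0.1,0,0,0,255],[0.5,-0.75,0.1,0,0,0,255],[0.6,-0.9,0.1,0,0,0,255],[0.65,-1.0,0.1,0,0,0,255],[0.7,-1.1,0.1,0,0,0,255]]'|grep -E "force"; python3 go.py
python3 -m jog '[[0.05,0,0.08,0,0,0,255],[0.1,0,0.1,0,0,0,255],[0.15,0,0.1,0,0,0,255],[0.2,0,0.1,0,0,0,255],[0.25,0,0.1,0,0,0,255],[0.3,0,0.1,0,0,0,255]]'|grep -E "force"; python3 go.py
```

```text
contact_force: [-0.5, -2.2, 7.4]
t 22.6 stopframe mm [-3.4 -7.2] yaw 0.257 tilt [-0.006  0.004] F [-0.5 -2.2  7.4] z 0.0509
contact_force: [-3.3, -0.3, 9.6]
t 23.1 stopframe mm [-0.9 -7.8] yaw 0.257 tilt [-0.007  0.004] F [-3.3 -0.3  9.6] z 0.0509
```

```bash
python3 -m jog '[[0.04,0,0.08,0,0,0,255],[0.08,0,0.09,0,0,0,255],[0.12,0,0.09,0,0,0,255],[0.16,0,0.09,0,0,0,255],[0.2,0,0.09,0,0,0,255]]'|grep -E "force"; python3 go.py
```

```text
contact_force: [-2.9, -0.1, 8.2]
t 23.5 stopframe mm [ 0.6 -8.2] yaw 0.257 tilt [-0.009  0.005] F [-2.9 -0.1  8.2] z 0.0509
```

```bash
python3 -m jog '[[0.04,0,0.08,0,0,0,255],[0.08,0,0.09,0,0,0,255],[0.12,0,0.09,0,0,0,255],[0.16,0,0.09,0,0,0,255],[0.2,0,0.09,0,0,0,255]]'|grep -E "force"; python3 go.py
```

```text
contact_force: [-7.0, -0.2, 13.0]
t 23.9 stopframe mm [ 1.1 -8.5] yaw 0.257 tilt [-0.014  0.005] F [-7.  -0.2 13. ] z 0.0509
```

```bash
python3 -m jog '[[0,-0.06,0.07,0,0,0,255],[0,-0.12,0.08,0,0,0,255],[0,-0.18,0.08,0,0,0,255],[0,-0.25,0.08,0,0,0,255],[0,-0.32,0.08,0,0,0,255],[0,-0.39,0.08,0,0,0,255],[0,-0.45,0.08,0,0,0,255]]'|grep -E "force"; python3 go.py
```

```text
contact_force: [-0.5, -2.7, 6.6]
t 24.5 stopframe mm [ 0.9 -5.4] yaw 0.257 tilt [-0.014  0.008] F [-0.5 -2.7  6.6] z 0.051
```

```bash
python3 -m jog '[[0.02,-0.05,0.07,0,0,0,255],[0.03,-0.09,0.08,0,0,0,255],[0.03,-0.13,0.08,0,0,0,255],[0.03,-0.17,0.08,0,0,0,255],[0.03,-0.21,0.08,0,0,0,255],[0.03,-0.25,0.08,0,0,0,255]]'|grep -E "force"; python3 go.py
```

```text
contact_force: [-1.3, -3.9, 7.8]
t 25.0 stopframe mm [ 1.  -4.3] yaw 0.257 tilt [-0.014  0.01 ] F [-1.3 -3.9  7.8] z 0.0509
```

```bash
python3 -m jog '[[0.02,-0.05,0.07,0,0,0,255],[0.03,-0.09,0.09,0,0,0,255],[0.03,-0.13,0.1,0,0,0,255],[0.03,-0.17,0.1,0,0,0,255],[0.03,-0.21,0.1,0,0,0,255],[0.03,-0.25,0.1,0,0,0,255]]'|grep -E "force"; python3 go.py
```

```text
contact_force: [-0.8, -3.1, 7.9]
t 25.5 stopframe mm [ 1.  -3.5] yaw 0.257 tilt [-0.015  0.013] F [-0.8 -3.1  7.9] z 0.0509
```

```bash
python3 -m jog '[[0.02,-0.05,0.07,0,0,0,255],[0.03,-0.09,0.09,0,0,0,255],[0.03,-0.13,0.1,0,0,0,255],[0.03,-0.17,0.1,0,0,0,255],[0.03,-0.21,0.1,0,0,0,255],[0.03,-0.25,0.1,0,0,0,255]]'|grep -E "force"; python3 go.py
```

```text
contact_force: [-1.3, -3.4, 8.2]
t 26.0 stopframe mm [ 1.1 -2.6] yaw 0.257 tilt [-0.015  0.017] F [-1.3 -3.4  8.2] z 0.0509
```

```bash
python3 -m jog '[[0.02,-0.07,0.07,0.004,-0.004,0,255],[0.03,-0.14,0.08,0.008,-0.008,0,255],[0.03,-0.19,0.08,0.012,-0.01,0,255],[0.03,-0.24,0.08,0.015,-0.01,0,255],[0.03,-0.29,0.08,0.015,-0.01,0,255],[0.03,-0.34,0.08,0.015,-0.01,0,255]]'|grep -E "force"; python3 go.py
```

```text
contact_force: [0.6, -4.7, 6.7]
t 26.5 stopframe mm [ 1.3 -1.3] yaw 0.257 tilt [-0.025  0.006] F [ 0.6 -4.7  6.7] z 0.051
```

```bash
python3 -m jog '[[0.02,-0.07,0.07,0,0,0,255],[0.03,-0.14,0.08,0,0,0,255],[0.03,-0.19,0.08,0,0,0,255],[0.03,-0.24,0.08,0,0,0,255],[0.03,-0.29,0.08,0,0,0,255]]'|grep -E "force"; python3 go.py
```

```text
contact_force: [0.5, -4.0, 5.8]
t 26.9 stopframe mm [ 1.5 -0.3] yaw 0.257 tilt [-0.025  0.009] F [ 0.5 -4.   5.8] z 0.051
```

```bash
python3 -m jog '[[0,0,-0.2,0,0,0,255],[0,0,-1,0,0,0,255],[0,0,-2,0.009,0.025,0,255],[-2,0,-2.5,0.009,0.025,0,255],[-5,0,-2.5,0.009,0.025,0,255],[-5,0,-2.5,0.009,0.025,0,255],[-5,0,-2.5,0.009,0.025,0,255],[-5,0,-2.5,0.009,0.025,0,255]]'|grep -E "force"; python3 go.py 0,0
python3 -c "
from h import *
o=get_obs();c=calibration('wrist');im=get_image('wrist');np.save('c6.npy',c,allow_pickle=True);cv2.imwrite('pics/w6.png',im[:,:,::-1])"
```

```text
contact_force: [-0.2, -0.4, -0.4]
t 27.6 stopframe mm [-47.6  -0.1] yaw 0.257 tilt [0.001 0.   ] F [-0.2 -0.4 -0.4] z 0.0777
0,0 tool cm [ 4.76 -0.01  0.01]
```

```bash
python3 -m jog '[[0,0,1,0,0,0,255],[0,0,2,0,0,0,255],[0,0,2.6,0,0,0,255],[0,0,2.9,0,0,0,255],[0,0,3.1,0,0,0,255],[0,0,3.3,0,0,0,255],[0,0,3.4,0,0,0,255],[0,0,3.4,0,0,0,255]]'|grep -E "force"; python3 go.py
python3 -m jog '[[0.1,0,0,0,0,0,255],[0.2,0,0,0,0,0,255],[0.3,0,0,0,0,0,255],[0.4,0,0,0,0,0,255],[0.5,0,0,0,0,0,255],[0.57,0,0,0,0,0,255],[0.64,0,0,0,0,0,255],[0.7,0,0,0,0,0,255]]'|grep -E "force"; python3 go.py
```

```text
contact_force: [0.6, 0.9, -0.7]
t 28.3 stopframe mm [-47.1  -0.3] yaw 0.257 tilt [0.001 0.001] F [ 0.6  0.9 -0.7] z 0.0437
contact_force: [-0.5, -0.4, 0.1]
t 29.0 stopframe mm [-40.   -0.3] yaw 0.257 tilt [0.001 0.001] F [-0.5 -0.4  0.1] z 0.0437
```

Now feel for contact in small steps.

```bash
for k in 1; do python3 -m jog '[[0.05,0,0,0,0,0,255],[0.1,0,0,0,0,0,255],[0.15,0,0,0,0,0,255],[0.2,0,0,0,0,0,255]]'|grep -E "force";  python3 go.py; done
```

```text
contact_force: [0.1, 1.0, 0.4]
t 29.3 stopframe mm [-37.9  -0.2] yaw 0.257 tilt [0.001 0.001] F [0.1 1.  0.4] z 0.0437
```

```bash
python3 -m jog '[[0.04,0,0,0,0,0,255],[0.08,0,0,0,0,0,255],[0.1,0,0,0,0,0,255]]'|grep -E "force";  python3 go.py
```

```text
contact_force: [-0.5, 0.2, -0.3]
t 29.6 stopframe mm [-36.9  -0.3] yaw 0.257 tilt [0.001 0.001] F [-0.5  0.2 -0.3] z 0.0437
```

```bash
python3 -m jog '[[0.04,0,0,0,0,0,255],[0.08,0,0,0,0,0,255],[0.1,0,0,0,0,0,255]]'|grep -E "force";  python3 go.py
```

```text
contact_force: [-2.9, -1.2, 0.2]
t 29.8 stopframe mm [-36.4  -0.2] yaw 0.257 tilt [0.    0.001] F [-2.9 -1.2  0.2] z 0.0436
```

```bash
python3 -m jog '[[0.03,0,0,0,0,0,255],[0.06,0,0,0,0,0,255]]'|grep -E "force";  python3 go.py
```

```text
contact_force: [-3.2, -1.3, 1.0]
t 30.0 stopframe mm [-36.3  -0.2] yaw 0.257 tilt [-0.001  0.   ] F [-3.2 -1.3  1. ] z 0.0435
```

```bash
python3 -m jog '[[0.04,0,0,0,0,0,255],[0.08,0,0,0,0,0,255],[0.1,0,0,0,0,0,255],[0.1,0,0,0,0,0,255]]'|grep -E "force";  python3 go.py
```

```text
contact_force: [-5.5, -2.1, 3.5]
t 30.3 stopframe mm [-36.1  -0.2] yaw 0.258 tilt [-0.004  0.   ] F [-5.5 -2.1  3.5] z 0.0433
```

```bash
python3 -m jog '[[0.06,0,0,0,0,0,255],[0.12,0,0,0,0,0,255],[0.14,0,0,0,0,0,255],[0.14,0,0,0,0,0,255]]'|grep -E "force";  python3 go.py
```

```text
contact_force: [-7.3, -2.3, 3.6]
t 30.7 stopframe mm [-36.   -0.2] yaw 0.258 tilt [-0.007 -0.001] F [-7.3 -2.3  3.6] z 0.0431
```

```bash
python3 -m jog '[[-0.3,0,-0.1,0,0,0,255],[-1,0,-1,0,0,0,255],[-1,1,-3,0,0,0,255],[-1,4,-3,0,0.007,0,255],[-1,7.2,-3,0,0.007,0,255],[2,7.2,-3,0,0.007,0,255],[3.6,7.2,-3,0,0.007,0,255],[3.6,7.2,-3,0,0.007,0,255]]'|grep -E "force"
python3 -m jog '[[0,0,0,0,0,0,255],[0,0,0,0,0,0,255]]' | grep force; python3 go.py 0,-68
python3 -c "
from h import *
o=get_obs();c=calibration('wrist');im=get_image('wrist');np.save('c7.npy',c,allow_pickle=True);cv2.imwrite('pics/w7.png',im[:,:,::-1])"
```

```text
contact_force: [-0.9, -0.1, -0.1]
contact_force: [0.4, -0.2, 0.0]
t 31.5 stopframe mm [  3.5 -72.8] yaw 0.258 tilt [0.005 0.001] F [ 0.4 -0.2  0. ] z 0.0735
0,-68 tool cm [-0.35 -0.48 -0.  ]
```

```bash
python3 -m jog '[[-0.3,0,1,0,-0.005,0,255],[-0.3,0,2,0,-0.005,0,255],[-0.3,0,2.4,0,-0.005,0,255],[-0.3,0,2.6,0,-0.005,0,255],[-0.3,0,2.8,0,-0.005,0,255],[-0.3,0,2.95,0,-0.005,0,255],[-0.3,0,2.95,0,-0.005,0,255]]'|grep -E "force";python3 go.py
python3 -m jog '[[0,-0.1,0,0,0,0,255],[0,-0.2,0,0,0,0,255],[0,-0.3,0,0,0,0,255],[0,-0.4,0,0,0,0,255],[0,-0.5,0,0,0,0,255],[0,-0.6,0,0,0,0,255],[0,-0.7,0,0,0,0,255],[0,-0.8,0,0,0,0,255]]'|grep -E "force"; python3 go.py
```

```text
contact_force: [0.7, 0.9, -0.6]
t 32.1 stopframe mm [  0.1 -72.7] yaw 0.258 tilt [-0.001  0.001] F [ 0.7  0.9 -0.6] z 0.0437
contact_force: [1.4, -0.3, -0.4]
t 32.8 stopframe mm [  0.1 -64.6] yaw 0.258 tilt [-0.001  0.001] F [ 1.4 -0.3 -0.4] z 0.0438
```

```bash
python3 -m jog '[[0,-0.07,0,0,0,0,255],[0,-0.14,0,0,0,0,255],[0,-0.21,0,0,0,0,255],[0,-0.28,0,0,0,0,255],[0,-0.35,0,0,0,0,255]]'|grep -E "force"; python3 go.py
```

```text
contact_force: [0.7, 0.1, 0.0]
t 33.2 stopframe mm [  0.1 -61. ] yaw 0.258 tilt [-0.001  0.001] F [0.7 0.1 0. ] z 0.0437
```

```bash
python3 -m jog '[[0,-0.06,0,0,0,0,255],[0,-0.12,0,0,0,0,255],[0,-0.18,0,0,0,0,255],[0,-0.22,0,0,0,0,255]]'|grep -E "force"; python3 go.py
```

```text
contact_force: [-0.3, 0.5, 0.7]
t 33.5 stopframe mm [  0.1 -58.7] yaw 0.258 tilt [-0.001  0.001] F [-0.3  0.5  0.7] z 0.0437
```

```bash
python3 -m jog '[[0,-0.05,0,0,0,0,255],[0,-0.1,0,0,0,0,255],[0,-0.15,0,0,0,0,255]]'|grep -E "force"; python3 go.py
```

```text
contact_force: [0.8, -0.5, -0.4]
t 33.8 stopframe mm [  0.1 -57.2] yaw 0.258 tilt [-0.001  0.001] F [ 0.8 -0.5 -0.4] z 0.0437
```

```bash
python3 -m jog '[[0,-0.05,0,0,0,0,255],[0,-0.1,0,0,0,0,255],[0,-0.15,0,0,0,0,255]]'|grep -E "force"; python3 go.py
```

```text
contact_force: [-0.0, -1.4, 0.4]
t 34.0 stopframe mm [  0.1 -55.7] yaw 0.258 tilt [-0.001  0.001] F [-0.  -1.4  0.4] z 0.0437
```

```bash
python3 -m jog '[[0,-0.04,0,0,0,0,255],[0,-0.08,0,0,0,0,255],[0,-0.12,0,0,0,0,255]]'|grep -E "force"; python3 go.py
```

```text
contact_force: [0.3, 0.1, -0.4]
t 34.3 stopframe mm [  0.1 -54.4] yaw 0.258 tilt [-0.001  0.001] F [ 0.3  0.1 -0.4] z 0.0437
```

```bash
python3 -m jog '[[0,-0.04,0,0,0,0,255],[0,-0.07,0,0,0,0,255],[0,-0.1,0,0,0,0,255]]'|grep -E "force"; python3 go.py
```

```text
contact_force: [0.4, 0.5, -0.5]
t 34.5 stopframe mm [  0.1 -53.4] yaw 0.258 tilt [-0.001  0.001] F [ 0.4  0.5 -0.5] z 0.0437
```

```bash
python3 -m jog '[[0,-0.04,0,0,0,0,255],[0,-0.07,0,0,0,0,255],[0,-0.1,0,0,0,0,255]]'|grep -E "force"; python3 go.py
```

```text
contact_force: [-0.1, -0.2, 0.3]
t 34.8 stopframe mm [  0.1 -52.4] yaw 0.258 tilt [-0.001  0.001] F [-0.1 -0.2  0.3] z 0.0437
```

```bash
python3 -m jog '[[0,-0.05,0,0,0,0,255],[0,-0.1,0,0,0,0,255],[0,-0.15,0,0,0,0,255]]'|grep -E "force"; python3 go.py
```

```text
contact_force: [-0.2, -1.1, -1.1]
t 35.0 stopframe mm [  0.1 -50.9] yaw 0.258 tilt [-0.001  0.001] F [-0.2 -1.1 -1.1] z 0.0437
```

```bash
python3 -m jog '[[0,-0.04,0,0,0,0,255],[0,-0.08,0,0,0,0,255],[0,-0.12,0,0,0,0,255]]'|grep -E "force"; python3 go.py
```

```text
contact_force: [0.8, -3.6, -0.9]
t 35.3 stopframe mm [  0.1 -50.4] yaw 0.258 tilt [-0.001  0.003] F [ 0.8 -3.6 -0.9] z 0.0438
```

```bash
python3 -m jog '[[0,-0.04,0,0,0,0,255],[0,-0.08,0,0,0,0,255],[0,-0.11,0,0,0,0,255]]'|grep -E "force"; python3 go.py
```

```text
contact_force: [0.7, -6.0, -2.1]
t 35.5 stopframe mm [  0.1 -50.2] yaw 0.258 tilt [-0.     0.004] F [ 0.7 -6.  -2.1] z 0.044
```

```bash
python3 -m jog '[[0,-0.04,0,0,0,0,255],[0,-0.08,0,0,0,0,255],[0,-0.1,0,0,0,0,255]]'|grep -E "force"; python3 go.py
```

```text
contact_force: [0.4, -1.1, 2.0]
t 35.8 stopframe mm [  0.4 -48.8] yaw 0.258 tilt [0.    0.004] F [ 0.4 -1.1  2. ] z 0.0444
```

```bash
python3 -m jog '[[0,-0.03,0.03,0,0,0,255],[0,-0.06,0.04,0,0,0,255],[0,-0.09,0.05,0,0,0,255]]'|grep -E "force"; python3 go.py
```

```text
contact_force: [-0.8, -1.6, 2.9]
t 36.0 stopframe mm [  0.7 -48. ] yaw 0.259 tilt [0.001 0.004] F [-0.8 -1.6  2.9] z 0.0444
```

```bash
python3 -m jog '[[0,-0.03,0,0,0,0,255],[0,-0.06,0,0,0,0,255],[0,-0.08,0,0,0,0,255]]'|grep -E "force"; python3 go.py
```

```text
contact_force: [0.8, -2.7, 0.7]
t 36.3 stopframe mm [  0.8 -47.5] yaw 0.259 tilt [0.001 0.005] F [ 0.8 -2.7  0.7] z 0.0445
```

```bash
python3 -c "
from h import *
im=cv2.imread('pics/w7.png');im2=get_image('wrist')[:,:,::-1];np.save('c8.npy',calibration('wrist'),allow_pickle=True);cv2.imwrite('pics/w8.png',im2)
cv2.imwrite('pics/w78.png',np.hstack([cv2.resize(x[60:420,40:520],(400,300)) for x in (im,im2)]))
cv2.imwrite('pics/v.png',cv2.resize(im2,(800,600)))"
python3 - <<'E'
from h import *
import go
a=go.a;S=go.S
def prof(n,c,axis,off,z=.043):
    s=np.arange(-60,70,.5)
    x,y=(s,0*s+off) if axis=='x' else (0*s+off,s)
    P=np.c_[S[0]+(np.cos(a)*x-np.sin(a)*y)/1e3,S[1]+(np.sin(a)*x+np.cos(a)*y)/1e3,0*s+z]
    m=w2px(c,P).astype(np.float32)
    g=cv2.remap(cv2.cvtColor(cv2.imread(f'pics/{n}.png'),cv2.COLOR_BGR2GRAY),m[:,:1],m[:,1:],cv2.INTER_LINEAR,borderValue=255).ravel().astype(int)
    d=np.diff(g); k=[i for i in range(1,len(d)-1) if abs(d[i])>12 and abs(d[i])>=abs(d[i-1]) and abs(d[i])>abs(d[i+1])]
    return [(float(s[i])+.25,int(d[i])) for i in k]
for n,k in(('w6',6),('w7',7),('w8',8)):
    c=np.load(f'c{k}.npy',allow_pickle=True).item()
    for ax,off in(('x',-15),('x',15),('y',-14),('y',12)): print(n,ax,off,prof(n,c,ax,off))
E
```

```text
w6 x -15 [(-58.75, 53), (-22.25, -44), (23.75, 45), (25.25, -42), (27.25, 34), (29.25, -74), (46.75, 40), (48.25, 40)]
w6 x 15 [(-59.25, 21), (-58.25, -26), (-52.25, 29), (-36.25, -35), (-30.25, 15), (-28.75, 45), (-22.25, -33), (23.75, 38), (25.25, -33), (26.25, 32), (27.25, 33), (29.25, -72), (46.75, 36), (48.25, 36)]
w6 y -14 [(-39.75, -14), (-38.75, -45), (36.75, 74), (38.25, 19), (42.25, -66), (44.75, -57), (47.25, 17), (51.75, 54), (60.25, -58), (64.25, 68)]
w6 y 12 [(-40.25, -21), (-38.75, -46), (36.25, 79), (37.75, 19), (41.75, -22), (43.25, -14), (44.75, -62), (47.25, 20), (64.25, 61)]
w7 x -15 [(-39.25, 111), (-36.75, -81), (-29.75, 27), (-28.75, 93), (-21.75, -71), (24.25, 76), (26.25, -37), (29.25, 57), (30.25, -78), (47.25, -18), (49.75, 55), (50.75, 39)]
w7 x 15 [(-54.25, -46), (-53.25, -16), (-51.25, 13), (-49.25, 44), (-21.75, -91), (24.25, 87), (26.75, -40), (29.25, 41), (30.75, -32), (47.75, -18), (49.75, 60), (51.25, 34), (62.75, -81), (64.25, -36), (68.25, 29)]
w7 y -14 [(-54.75, 72), (-44.75, -47), (-43.25, 20), (-39.75, -38), (35.75, 87), (37.75, -36), (39.75, -48), (45.75, 17), (50.25, 46), (53.75, -21), (56.25, 27), (59.75, -45), (62.75, 66)]
w7 y 12 [(-47.75, -39), (-43.25, 19), (-41.75, 39), (-39.75, -41), (35.75, 82), (36.75, -32), (39.75, -47), (45.25, 17), (46.25, 13), (62.75, 72)]
w8 x -15 [(24.25, 50), (26.75, -13), (29.75, 32), (30.75, -47), (33.75, 15), (47.75, -14), (50.25, 54), (51.25, 38)]
w8 x 15 [(-29.75, 86), (-21.25, -93), (24.25, 79), (26.75, -42), (29.75, 31), (30.75, -39), (47.75, -19), (50.25, 65), (51.25, 44), (63.75, -59), (65.25, -22), (67.25, 17)]
w8 y -14 [(35.75, 92), (37.25, -36), (40.25, -53), (45.75, 15), (50.25, 46), (53.25, -43), (56.25, 63), (59.75, -55), (62.75, 75)]
w8 y 12 [(-54.25, -31), (-49.25, -39), (-45.75, 53), (-39.25, -52), (35.75, 84), (39.75, -75), (45.75, 16), (62.75, 82)]
```

```bash
python3 -c "
from h import *
o=get_obs();print(o['opening'],o['contact_force'],o['wrist_torque'])"; python3 go.py
```

```text
3.254482859344192e-05 [ 0.09116155 -3.57407346  0.42623636] [-0.49104241 -0.12549953 -0.07033971]
t 36.4 stopframe mm [  0.7 -47.5] yaw 0.259 tilt [0.001 0.005] F [ 0.1 -3.6  0.4] z 0.0445
```

View pics/v.png

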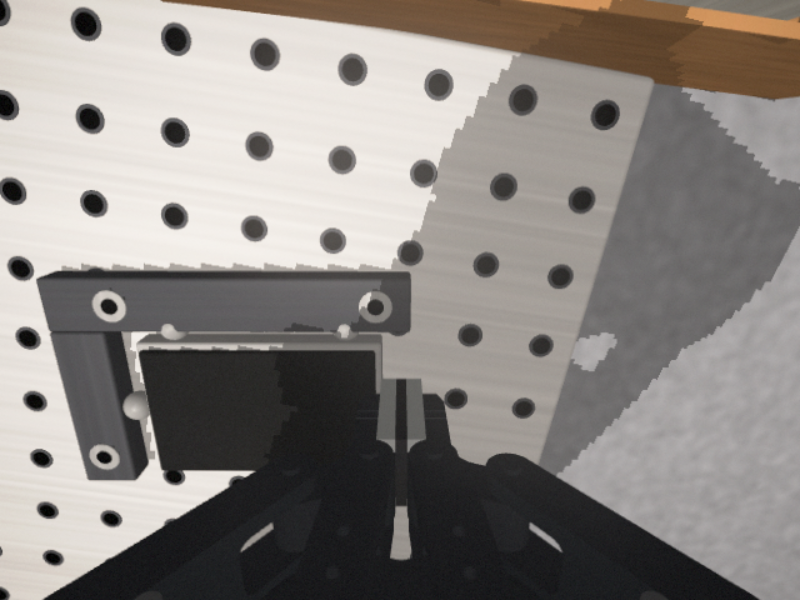

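Picture 12 (my last): the coupon lies parallel in the stop. Both long-arm buttons (172,330) and (344,330) are at its front side, button c (135,405) is at its end, and the fingertips are at the free end. I'll push to about 6 N here.

```bash
python3 -m jog '[[0,-0.04,0,0,0,0,255],[0,-0.08,0,0,0,0,255],[0,-0.1,0,0,0,0,255]]'|grep -E "force"; python3 go.py
```

```text
contact_force: [1.6, -5.1, -0.9]
t 36.6 stopframe mm [  0.8 -47.3] yaw 0.259 tilt [0.001 0.007] F [ 1.6 -5.1 -0.9] z 0.0445
```

```bash
python3 -m jog '[[0,-0.05,0,0,0,0,255],[0,-0.1,0,0,0,0,255],[0,-0.12,0,0,0,0,255]]'|grep -E "force"; python3 go.py
```

```text
contact_force: [1.8, -6.9, -1.4]
t 36.9 stopframe mm [  0.7 -47.1] yaw 0.259 tilt [0.002 0.009] F [ 1.8 -6.9 -1.4] z 0.0445
```

```bash
python3 -m jog '[[0,0.3,0,0,0,0,255],[0,1,-0.5,0,0,0,255],[0,1,-2,0.009,0,0,255],[-2,1,-3,0.009,0,0,255],[-5,0,-3,0.009,0,0,255],[-5,-4.7,-3,0.009,0,0,255],[-5,-4.7,-3,0.009,0,0,255],[-5,-4.7,-3,0.009,0,0,255]]'|grep -E "force"
python3 -m jog '[[0,0,0,0,0,0,255],[0,0,0,0,0,0,255]]' | grep force; python3 go.py -46,0
python3 -c "
from h import *
o=get_obs();c=calibration('wrist');im=get_image('wrist');np.save('c9.npy',c,allow_pickle=True);cv2.imwrite('pics/w9.png',im[:,:,::-1])"
```

```text
contact_force: [0.2, -0.9, -0.0]
contact_force: [-0.4, 0.0, 0.5]
t 37.7 stopframe mm [-49.8   2.2] yaw 0.261 tilt [ 0.    -0.003] F [-0.4  0.   0.5] z 0.0734
-46,0 tool cm [ 0.38  0.22 -0.  ]
```

```bash
cp -n pics/w9.png pics/w9k.png; python3 -m jog '[[0,0.2,1,-0.003,0,0,255],[0,0.2,2,-0.003,0,0,255],[0,0.2,2.3,-0.003,0,0,255],[0,0.2,2.5,-0.003,0,0,255],[0,0.2,2.7,-0.003,0,0,255],[0,0.2,2.9,-0.003,0,0,255],[0,0.2,2.95,-0.003,0,0,255]]'|grep -E "force"
python3 -m jog '[[0.15,0,0,0,0,0,255],[0.3,0,0,0,0,0,255],[0.45,0,0,0,0,0,255],[0.6,0,0,0,0,0,255],[0.75,0,0,0,0,0,255],[0.9,0,0,0,0,0,255],[1.0,0,0,0,0,0,255],[1.1,0,0,0,0,0,255]]'|grep -E "force"; python3 go.py
```

```text
contact_force: [-0.5, -0.5, 0.3]
contact_force: [-0.3, 0.4, 0.2]
t 39.0 stopframe mm [-38.6  -0. ] yaw 0.26 tilt [0. 0.] F [-0.3  0.4  0.2] z 0.0437
```

```bash
python3 -m jog '[[0.06,0,0,0,0,0,255],[0.12,0,0,0,0,0,255],[0.18,0,0,0,0,0,255],[0.22,0,0,0,0,0,255]]'|grep -E "force"; python3 go.py
```

```text
contact_force: [-1.3, -0.8, 0.6]
t 39.3 stopframe mm [-36.5  -0. ] yaw 0.26 tilt [-0.  0.] F [-1.3 -0.8  0.6] z 0.0437
```

```bash
python3 -m jog '[[0.04,0,0,0,0,0,255],[0.08,0,0,0,0,0,255],[0.11,0,0,0,0,0,255]]'|grep -E "force"; python3 go.py
```

```text
contact_force: [-4.4, -1.1, 2.8]
t 39.6 stopframe mm [-36.2   0. ] yaw 0.261 tilt [-0.002  0.   ] F [-4.4 -1.1  2.8] z 0.0435
```

```bash
python3 -m jog '[[0.04,0,0,0,0,0,255],[0.08,0,0,0,0,0,255],[0.11,0,0,0,0,0,255]]'|grep -E "force"; python3 go.py
```

```text
contact_force: [-6.2, -2.3, 4.4]
t 39.8 stopframe mm [-36.1   0. ] yaw 0.261 tilt [-0.005 -0.   ] F [-6.2 -2.3  4.4] z 0.0433
```

```bash
python3 -m jog '[[-0.3,0,0,0,0,0,255],[-1,0,-0.5,0,0.005,0,255],[-1,0,-2,0,0.005,0,255],[-1,0,-3,0,0.005,0,255],[-1,0,-3,0,0.005,0,255],[-1,0,-3,0,0.005,0,255]]'|grep force; python3 go.py; python3 - <<'E'
from h import *
import go
c=calibration('wrist');im=get_image('wrist');np.save('c10.npy',c,allow_pickle=True);cv2.imwrite('pics/w10.png',im[:,:,::-1])
a=go.a;S=go.S
def prof(n,c,axis,off,z=.043):
    s=np.arange(-45,70,.25)
    x,y=(s,0*s+off) if axis=='x' else (0*s+off,s)
    P=np.c_[S[0]+(np.cos(a)*x-np.sin(a)*y)/1e3,S[1]+(np.sin(a)*x+np.cos(a)*y)/1e3,0*s+z]
    m=w2px(c,P).astype(np.float32)
    g=cv2.remap(cv2.cvtColor(cv2.imread(f'pics/{n}.png'),cv2.COLOR_BGR2GRAY),m[:,:1],m[:,1:],cv2.INTER_LINEAR,borderValue=255).ravel().astype(int)
    d=g[3:]-g[:-3]; k=[i for i in range(1,len(d)-1) if abs(d[i])>25 and abs(d[i])>=abs(d[i-1]) and abs(d[i])>abs(d[i+1])]
    return [(float(s[i])+.37,int(d[i])) for i in k]
for n,k in(('w6',6),('w9',9),('w10',10)):
    c=np.load(f'c{k}.npy',allow_pickle=True).item()
    for ax,off in(('x',-30),('x',30),('y',-10),('y',15)): print(n,ax,off,prof(n,c,ax,off))
E
```

```text
contact_force: [0.1, -0.3, 0.4]
t 40.3 stopframe mm [-45.   -0.6] yaw 0.261 tilt [0.003 0.002] F [ 0.1 -0.3  0.4] z 0.0749
w6 x -30 [(-43.13, -54), (-36.38, 42), (-22.13, -65), (23.37, 66), (31.87, -38), (46.62, 68), (54.62, 68)]
w6 x 30 [(-21.88, -88), (23.62, 119), (25.12, -72), (26.62, 66), (29.37, -71), (47.62, 75)]
w6 y -10 [(-38.63, -81), (36.62, 121), (38.12, 36), (43.37, -70), (44.62, -83), (47.12, 31), (64.12, 101)]
w6 y 15 [(-38.63, -85), (36.37, 121), (37.87, 30), (42.37, -60), (44.62, -77), (47.37, 29), (64.12, 88)]
w9 x -30 [(-43.38, -50), (-36.63, 53), (-22.38, -81), (22.87, 66), (31.62, -40), (46.62, 76), (54.12, 69)]
w9 x 30 [(-22.88, -84), (-22.13, -70), (23.37, 128), (24.87, -69), (26.12, 83), (29.12, -76), (47.12, 101)]
w9 y -10 [(-40.38, -78), (34.62, 137), (36.12, 29), (43.37, -68), (44.62, -87), (47.12, 31), (64.12, 91)]
w9 y 15 [(-41.88, -27), (-40.38, -78), (34.62, 122), (35.62, -28), (36.37, 46), (42.37, -63), (44.62, -81), (47.12, 30), (64.12, 102)]
w10 x -30 [(-43.13, -49), (-36.38, 49), (-22.13, -52), (23.12, 72), (31.62, -32), (46.62, 72), (56.62, 33)]
w10 x 30 [(-22.13, -92), (23.37, 119), (25.12, -68), (26.62, 76), (29.12, -73), (46.87, 58), (47.62, 61)]
w10 y -10 [(-41.63, -28), (-40.13, -68), (34.62, 121), (36.12, 32), (43.37, -68), (44.62, -82), (47.37, 28), (64.37, 87)]
w10 y 15 [(-40.38, -68), (34.62, 127), (36.12, 34), (42.37, -66), (44.62, -82), (47.37, 32), (64.12, 106)]
```

The profiles show the coupon's y end is now 1.9 mm off button c (rubber edge at 36.5 in w6, 34.6 in w9 and w10). It was home before and shifted around the end push, when the fingers flexed in their jaw direction. I'll turn the tool 90° and push with the stiff pad edge.

```bash
python3 -c "
from station import get_obs
print(get_obs()['q'])"
python3 -m jog '[[0,1,-1,0,0,-0.12,255],[0,3,-1,0,0,-0.24,255],[0,5,-1,0,0,-0.36,255],[0,7.5,-1,0,0,-0.48,255],[2,7.5,-1,0,0,-0.6,255],[4.5,7.5,-1,0,0,-0.72,255],[4.5,7.5,-1,0,0,-0.84,255],[4.5,7.5,-1,0,0,-0.94,255]]'|grep -E "force"; python3 go.py 0,-70;python3 -c "
from station import get_obs
print(get_obs()['q'])"
```

```text
[-3.72765726e-01  1.29697588e-01  1.82174887e+00  5.50421629e-04
  1.18870999e+00  9.37001443e-01]
contact_force: [-0.5, 1.5, -0.6]
t 41.0 stopframe mm [  0.4 -74.8] yaw 1.207 tilt [0.001 0.   ] F [-0.5  1.5 -0.6] z 0.0828
0,-70 tool cm [ 0.37 -0.31  0.  ]
[-4.22738121e-01  2.87118436e-01  1.62197907e+00  8.86448390e-04
  1.23210925e+00 -5.94690389e-02]
```

```bash
python3 -m jog '[[0,0,0,0,0,-0.12,255],[0,0,0,0,0,-0.24,255],[0,0,0,0,0,-0.36,255],[0,0,0.5,0,0,-0.48,255],[0,0,1,0,0,-0.6,255],[0,0,1.5,0,0,-0.621,255],[0,0,2,0,0,-0.621,255],[0,0,2,0,0,-0.621,255]]'|grep -E "force"; python3 go.py 0,-66
```

```text
contact_force: [-0.7, 0.1, -1.4]
t 41.7 stopframe mm [ -0.5 -74. ] yaw 1.826 tilt [ 0.002 -0.002] F [-0.7  0.1 -1.4] z 0.0606
0,-66 tool cm [0.8  0.05 0.  ]
```

```bash
python3 -m jog '[[0,0.05,0.4,0,0,0,255],[0,0.05,0.8,0,0,0,255],[0,0.05,1.1,0,0,0,255],[0,0.05,1.4,0,0,0,255],[0,0.05,1.6,0,0,0,255],[0,0.05,1.7,0,0,0,255],[0,0.05,1.7,0,0,0,255]]'|grep -E "force"; python3 go.py
python3 -m jog '[[0.25,0,0,0,0,0,255],[0.5,0,0,0,0,0,255],[0.75,0,0,0,0,0,255],[1,0,0,0,0,0,255],[1.2,0,0,0,0,0,255],[1.4,0,0,0,0,0,255],[1.55,0,0,0,0,0,255],[1.65,0,0,0,0,0,255]]'|grep -E "force"; python3 go.py
```

```text
contact_force: [-0.1, -0.2, -0.6]
t 42.3 stopframe mm [ -0.2 -73.8] yaw 1.826 tilt [ 0.003 -0.002] F [-0.1 -0.2 -0.6] z 0.0433
contact_force: [0.6, -0.2, 1.0]
t 43.0 stopframe mm [ -0.1 -57.1] yaw 1.826 tilt [ 0.003 -0.002] F [ 0.6 -0.2  1. ] z 0.0434
```

```bash
python3 -m jog '[[0.06,0,0,0,0,0,255],[0.12,0,0,0,0,0,255],[0.18,0,0,0,0,0,255],[0.24,0,0,0,0,0,255]]'|grep -E "force"; python3 go.py
```

```text
contact_force: [0.1, -0.8, -0.3]
t 43.3 stopframe mm [ -0.1 -54.7] yaw 1.826 tilt [ 0.003 -0.002] F [ 0.1 -0.8 -0.3] z 0.0434
```

```bash
python3 -m jog '[[0.05,0,0,0,0,0,255],[0.1,0,0,0,0,0,255],[0.15,0,0,0,0,0,255]]'|grep -E "force"; python3 go.py
```

```text
contact_force: [-0.1, -0.9, -0.5]
t 43.5 stopframe mm [ -0.1 -53.4] yaw 1.826 tilt [ 0.002 -0.002] F [-0.1 -0.9 -0.5] z 0.0434
```

```bash
python3 -m jog '[[0.05,0,0,0,0,0,255],[0.1,0,0,0,0,0,255],[0.15,0,0,0,0,0,255]]'|grep -E "force"; python3 go.py
```

```text
contact_force: [-0.1, -2.2, -0.8]
t 43.8 stopframe mm [ -0.1 -52.1] yaw 1.826 tilt [ 0.002 -0.002] F [-0.1 -2.2 -0.8] z 0.0435
```

Pushing it now at about 1–2 N; I'll continue to the button.

```bash
python3 -m jog '[[0.04,0,0,0,0,0,255],[0.08,0,0,0,0,0,255],[0.12,0,0,0,0,0,255]]'|grep -E "force"; python3 go.py
```

```text
contact_force: [1.6, -5.2, -1.8]
t 44.0 stopframe mm [ -0.1 -51.7] yaw 1.826 tilt [-0.    -0.001] F [ 1.6 -5.2 -1.8] z 0.0436
```

```bash
python3 -m jog '[[0.04,0,0,0,0,0,255],[0.08,0,0,0,0,0,255],[0.12,0,0,0,0,0,255]]'|grep -E "force"; python3 go.py
```

```text
contact_force: [1.0, -6.4, -0.3]
t 44.3 stopframe mm [ -0.1 -51.6] yaw 1.826 tilt [-0.002 -0.001] F [ 1.  -6.4 -0.3] z 0.0439
```

```bash
python3 -m jog '[[0.04,0,0,0,0,0,255],[0.08,0,0,0,0,0,255],[0.12,0,0,0,0,0,255]]'|grep -E "force"; python3 go.py
```

```text
contact_force: [0.8, -7.2, -2.8]
t 44.5 stopframe mm [ -0.  -51.5] yaw 1.826 tilt [-0.005 -0.   ] F [ 0.8 -7.2 -2.8] z 0.0442
```

```bash
python3 -m jog '[[-0.1,0,0,0,0,0,255],[-0.4,0,0,0,0,0,255],[-1,0,0,0,0,0,255],[-1.5,0,-1,0,0,0,255],[-1.5,0,-2.5,0,0.004,0,255],[-1.5,0,-3,0,0.004,0.1,255],[-1.5,0,-3,0,0.004,0.2,255],[-1.5,0,-3,0,0.004,0.3,255]]'|grep force
python3 -m jog '[[0,-1,0,0,0,0.12,255],[0,-3,0,0,0,0.24,255],[0,-6,0,0,0,0.36,255],[0,-8.5,0,0,0,0.48,255],[0,-8.5,0,0,0,0.6,255],[0,-8.5,0,0,0,0.72,255],[0,-8.5,0,0,0,0.84,255],[0,-8.5,0,0,0,0.96,255]]'|grep force
python3 go.py -50,0
```

```text
contact_force: [0.2, 0.4, -0.5]
contact_force: [-0.8, 0.4, -0.2]
t 45.9 stopframe mm [-80.2 -41.6] yaw 0.554 tilt [0.002 0.003] F [-0.8  0.4 -0.2] z 0.077
-50,0 tool cm [ 4.1  -3.09  0.  ]
```

```bash
python3 -m jog '[[2,-1.5,0,0,0,0.12,255],[4.4,-3.0,0,0,0,0.24,255],[4.4,-3.0,0,0,0,0.297,255],[4.4,-3.0,0,0,0,0.297,255],[4.4,-3.0,0,0,0,0.297,255],[4.4,-3.0,0,0,0,0.297,255]]'|grep force
python3 go.py -45,0;  python3 - <<'E'
from h import *
import go
c=calibration('wrist');im=get_image('wrist');np.save('c11.npy',c,allow_pickle=True);cv2.imwrite('pics/w11.png',im[:,:,::-1])
a=go.a;S=go.S
def prof(n,c,axis,off,z=.043):
    s=np.arange(-45,70,.25)
    x,y=(s,0*s+off) if axis=='x' else (0*s+off,s)
    P=np.c_[S[0]+(np.cos(a)*x-np.sin(a)*y)/1e3,S[1]+(np.sin(a)*x+np.cos(a)*y)/1e3,0*s+z]
    m=w2px(c,P).astype(np.float32)
    g=cv2.remap(cv2.cvtColor(cv2.imread(f'pics/{n}.png'),cv2.COLOR_BGR2GRAY),m[:,:1],m[:,1:],cv2.INTER_LINEAR,borderValue=255).ravel().astype(int)
    d=g[3:]-g[:-3]; k=[i for i in range(1,len(d)-1) if abs(d[i])>25 and abs(d[i])>=abs(d[i-1]) and abs(d[i])>abs(d[i+1])]
    return [(float(s[i])+.37,int(d[i])) for i in k]
for n,k in(('w11',11),):
    c=np.load(f'c{k}.npy',allow_pickle=True).item()
    for ax,off in(('x',-30),('x',30),('y',-10),('y',15)): print(n,ax,off,prof(n,c,ax,off))
E
```

```text
contact_force: [-0.4, 0.4, -0.5]
t 46.4 stopframe mm [-47.   -0.5] yaw 0.258 tilt [0.003 0.002] F [-0.4  0.4 -0.5] z 0.0774
-45,0 tool cm [ 0.2  -0.05  0.  ]
w11 x -30 [(-43.38, -51), (-36.88, 46), (-22.38, -52), (23.37, 71), (31.62, -38), (46.62, 69), (54.62, 69)]
w11 x 30 [(-22.88, -54), (-22.13, -106), (23.62, 118), (24.87, -74), (26.37, 75), (29.12, -79), (46.87, 71), (47.62, 61)]
w11 y -10 [(-40.13, -31), (-38.63, -74), (36.37, 112), (38.12, 29), (43.37, -63), (44.62, -81), (47.37, 31), (64.12, 100)]
w11 y 15 [(-38.63, -81), (36.37, 145), (37.87, 31), (42.37, -67), (44.62, -79), (47.12, 32), (64.12, 87)]
```

```bash
python3 -m jog '[[0,0,1,0,0,0,255],[0,0,2,0,0,0,255],[0,0,2.5,0,0,0,255],[0,0,2.8,0,0,0,255],[0,0,3.1,0,0,0,255],[0,0,3.3,0,0,0,255],[0,0,3.37,0,0,0,255],[0,0,3.37,0,0,0,255]]'|grep -E "force"
python3 -m jog '[[0.15,0,0,0,0,0,255],[0.3,0,0,0,0,0,255],[0.45,0,0,0,0,0,255],[0.6,0,0,0,0,0,255],[0.7,0,0,0,0,0,255],[0.78,0,0,0,0,0,255],[0.84,0,0,0,0,0,255],[0.9,0,0,0,0,0,255]]'|grep -E "force"; python3 go.py
```

```text
contact_force: [-0.4, 1.1, 0.2]
contact_force: [-0.5, -0.2, -0.5]
t 47.8 stopframe mm [-37.9  -0.6] yaw 0.258 tilt [0.003 0.002] F [-0.5 -0.2 -0.5] z 0.0435
```

```bash
python3 -m jog '[[0.05,0,0,0,0,0,255],[0.1,0,0,0,0,0,255],[0.15,0,0,0,0,0,255]]'|grep -E "force"; python3 go.py
```

```text
contact_force: [-2.0, 0.3, 0.1]
t 48.0 stopframe mm [-36.5  -0.6] yaw 0.258 tilt [0.003 0.002] F [-2.   0.3  0.1] z 0.0435
```

```bash
python3 -m jog '[[0.04,0,0,0,0,0,255],[0.08,0,0,0,0,0,255],[0.11,0,0,0,0,0,255]]'|grep -E "force"; python3 go.py
```

```text
contact_force: [-5.2, -1.2, 1.8]
t 48.2 stopframe mm [-36.2  -0.6] yaw 0.258 tilt [0.    0.001] F [-5.2 -1.2  1.8] z 0.0434
```

```bash
python3 -m jog '[[0.05,0,0,0,0,0,255],[0.1,0,0,0,0,0,255],[0.12,0,0,0,0,0,255]]'|grep -E "force"; python3 go.py
```

```text
contact_force: [-5.8, -1.7, 3.9]
t 48.5 stopframe mm [-36.1  -0.6] yaw 0.258 tilt [-0.003  0.001] F [-5.8 -1.7  3.9] z 0.0432
```

Firm at about 6 N, at the same position as before. I'll retreat and check.

```bash
python3 -m jog '[[-0.1,0,0,0,0,0,255],[-0.4,0,0,0,0,0,255],[-1,0,0,0,0,0,255],[-1,0,-1,0,0.003,0,255],[-1,0,-3.4,0,0.003,0,255],[-1,0,-3.4,0,0.003,0,255],[-1,0,-3.4,0,0.003,0,255],[-1,0,-3.4,0,0.003,0,255]]'|grep force
python3 go.py;  python3 - <<'E'
from h import *
import go
c=calibration('wrist');im=get_image('wrist');cv2.imwrite('pics/w12.png',im[:,:,::-1])
a=go.a;S=go.S
for axis,off in(('x',-30),('x',30),('y',-10),('y',15)):
    s=np.arange(-45,70,.25)
    x,y=(s,0*s+off) if axis=='x' else (0*s+off,s)
    P=np.c_[S[0]+(np.cos(a)*x-np.sin(a)*y)/1e3,S[1]+(np.sin(a)*x+np.cos(a)*y)/1e3,0*s+.043]
    m=w2px(c,P).astype(np.float32)
    g=cv2.remap(cv2.cvtColor(im,cv2.COLOR_RGB2GRAY),m[:,:1],m[:,1:],cv2.INTER_LINEAR,borderValue=255).ravel().astype(int)
    d=g[3:]-g[:-3];print(axis,off,[(float(s[i])+.37,int(d[i])) for i in range(1,len(d)-1) if abs(d[i])>25 and abs(d[i])>=abs(d[i-1]) and abs(d[i])>abs(d[i+1])])
E
```

```text
contact_force: [0.2, -0.6, -0.2]
t 49.2 stopframe mm [-45.8  -0.6] yaw 0.258 tilt [0.001 0.001] F [ 0.2 -0.6 -0.2] z 0.0775
x -30 [(-43.38, -49), (-36.63, 55), (-22.13, -53), (23.12, 76), (24.87, -27), (31.62, -36), (46.62, 63), (56.12, 63)]
x 30 [(-21.88, -112), (23.37, 123), (25.12, -71), (26.37, 79), (29.12, -74), (46.87, 60), (47.62, 64)]
y -10 [(-38.38, -67), (36.62, 113), (38.12, 26), (43.37, -66), (44.62, -78), (47.37, 32), (64.12, 89)]
y 15 [(-38.63, -71), (36.37, 141), (37.87, 31), (42.37, -64), (44.62, -83), (47.37, 34), (64.12, 89)]
```

```bash
python3 -c "
from station import finish_job
print(finish_job())"
```

```text
the job is handed in; nothing more can be done
None
```

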